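# Load the bench tape holder and lock the roll with the click-on sleeve

### The arm

A 7-joint arm with a two-finger parallel gripper is mounted at the origin on a cart in front of the work surface, level with it; the furniture and walls round the work are solid. World frame = base frame: x ahead of the robot, y to its left, z up, the work surface at z = 0. Lengths are in m, angles in rad, forces in N, time in s.
With the tool pointing down it reaches from about 0.375 to 0.925 m from the base axis. Payload 3.1 kg.
Tool frame: the origin (TCP) lies midway between the tips of the shut fingers; the grasp point (between the pads) lies 19 mm behind it (arm.grip_point_offset is the distance from the TCP to the grasp point, in m); x points along the fingers, z is the direction in which the jaws open and shut, and the axes are right-handed (so a half turn about x gives the same grasp; the last joint's range is limited). The gripper opens to 85 mm and grips with 20 to 120 N. Pads are 22 mm wide; open, the fingers measure 114 mm over their backs; the gripper's body (76 mm by 85 mm) begins 54 mm behind the grasp point. The pads swing forward as they close: fully open they stand 13 mm farther back than shut.
Start: joints at [1.223, 0.383, 0.044, 1.598, -0.018, 1.161, -0.05], TCP at [0.161, -0.63, 0.231] pointing down, gripper open.
Joint ranges: [-2.61, 2.61], [-0.41, 2.15], [-1.48, 1.57], [0, 2.5], [-1.57, 4.71], [0.05, 1.97], [-2.85, 2.85]. Speed limits (rad/s): [2.79, 2.79, 3.14, 3.14, 3.14, 3.14, 3.14].

### API

Orientations are given as a unit quaternion [x, y, z, w].
In Python, from station import arm, capture gives the robot as it stands.
- The arm moves only by the tool step_arm, never from a script. Its arguments are lists of equal length, an entry for each row: "dp": the shift along the tool's x, y, z in m, a list of three; "rotation": the turn, a rotation vector about the tool's x, y, z in degrees, a list of three; "grip": the finger opening in m, from 0 to 0.0854. In form: {"dp": [[tx, ty, tz], ...], "rotation": [[rx, ry, rz], ...], "grip": [grip, ...]}. A call has 1 to 12 rows; each row shifts and turns the commanded pose from where the row before left it, along the tool's axes as they then stand; what a row does not reach is not made up. A row lasts 1/12 s, in which the tool goes at most 41.7 mm and 7.16 degrees, less where a joint would pass 70% of its speed; a pose out of reach is approached as far as the arm can. A call with a gripper value outside its range is refused whole. The fingers move at their own pace and stop on an object; "force" is the grip in N (left out, the last holds). Time passes only in rows, so rows that do not move let the fingers close. It gives the time, the measured TCP pose, the force and the opening at its end, in the units of the state.
- arm.read_state(): the state, without advancing time (a new reading comes with each control period).
- capture(name): name is "side" or "top" or "wrist"; returns a dict with "img" (420x560x3 uint8, red, green, blue), "intrinsics" (3x3 intrinsics, pixels), "position" and "orientation" of the camera in the world. Camera axes: x right, y up, looking along -z (the intrinsics and any distortion apply to the point x, -y, -z); pixel columns grow to the right and rows downward; lengths in m; the calibration is good to about 2 mm. The wrist camera is an equidistant fisheye: a pixel r from the principal point sees the ray r / f radians off the axis. A picture is of the moment at which its call begins. There is no depth.
- arm.job_done(): hands the job in, once; it reports no verdict.
The state is a dict: "t": time; "joints": joint angles; "dq": joint speeds; "effort": joint torques, N m; "tcp_pos": TCP position; "ee_rot": TCP orientation; "contact_force": force on the tool from outside, world axes, zero at the start; "ft_torque": the same for the moment, N m; "gripper_width": opening from 0.0 (shut) to 1.0 (fully open).
Only numpy, scipy, OpenCV 4.12 (cv2) and the standard library are available. Lean on these libraries where they do the work, as an engineer would, in place of code of your own. Each camera call takes 0.05 s, during which the arm holds its last target.

### The job

Load the bench tape holder: slide the small flat roll of tape over the slanted spindle until it lies flat against the back disc, then push the locking sleeve down the spindle, flange first, past the two sprung balls until it sits on the roll and both balls click out again above it. Let go, and leave the other loose things on the bench (multimeter, solder reel, white pot) where they stand.

Things in the scene. Friction and masses are not known exactly. Their poses are not given: they have to be found in the camera images.
- tape_roll: roll of narrow tape lying flat on the bench: ring of 61 mm outer diameter, 12 mm thick, hole at least 37 mm across, about 40 g. Origin: centre of its underside (the middle of the hole); z along the ring's axis, up. Grasp it over its outer diameter. Either face may go first
- sleeve: dark steel locking sleeve standing on its flange on the bench, about 80 g: flange 50 mm diameter and 4 mm thick at the bottom, above it a round grooved grip of 34 mm diameter up to the full height of 34 mm; through bore of 18.4 mm whose mouth in the flange widens like a funnel to 26 mm. Origin: centre of the flange's underside, on the bore's axis; z along the bore, from the flange to the plain end
- sleeve_top (a point): centre of the sleeve's plain upper end, 34 mm from its origin along its z
- holder: fixed bench tape holder: grey foot plate 110 x 96 x 10 mm (70 mm behind and 40 mm in front of the origin) with a dark stem of 20 mm diameter that leans to the front and carries the spindle. Origin: on the bench under the centre of the back disc; z up, -x is its front, to which the spindle leans
- spindle: fixed spindle of the holder, leaning 0.42 rad (24 degrees) from vertical to the holder's front. Origin: centre of the upper face of the back disc (50 mm diameter, 4 mm thick), 85 mm above the bench; z up the spindle, y level. From the disc up: grey hub 34 mm diameter to 7 mm, tapering to 29 mm at 10 mm; steel rod 16 mm diameter to 56 mm; cone to the tip at 64 mm. Two sprung balls on its sides
- roll_face (a point): point on the spindle's axis 12 mm above the back disc: the upper face of the seated roll, and where the sleeve's origin belongs (about 1 mm of play under the balls). The 61 mm roll rests on the 50 mm disc and overhangs it all round, so fingers pass outside the disc
- spindle_tip (a point): the spindle's tip, 64 mm above the back disc on the axis; 6 mm diameter there, widening to 16 mm over 8 mm
- ball_left (a joint): inward travel in m of the 10 mm sprung ball on the spindle's +y side, 51.5 mm above the disc, 3.5 mm proud of the rod: 0 out, 0.004 in. The sleeve needs about 8 N (up to 12) to ride onto the balls and presses each in about 1 to 3 mm; at the end they snap out over its plain end and draw it down with about 10 N. 18 N is a safe stop for the push
- ball_right (a joint): the same for the ball on the spindle's -y side
- multimeter: bystander: multimeter lying on the bench, 142 x 69 x 42 mm, origin at the centre of its underside
- solder_reel: bystander: solder reel lying on its flange, 60 mm diameter, 28 mm high, origin at the centre of its underside
- paste_pot: bystander: small white pot, 42 mm diameter, 46 mm high, origin at the centre of its underside

How it is judged:
By the outcome, as a careful person would: the job done as asked, in the order asked, and still so for the second after the job is handed in, with the robot touching nothing.
It also fails if it takes over 66 s, if anything falls off the work surface, if the arm or the gripper's body presses on something with over 40 N, if the wrist force passes 120 N, or if a joint passes its speed limit or range.

## Working session

There is one attempt and no reset: what is moved stays moved. The work goes in short steps, Python scripts to look and compute and a tool call to move; the robot and the scene stay as the last step left them, time stands still between calls to the robot, and variables do not carry over. Pictures are saved under pics/ and viewed, and the job is handed in when it is done.

Besides the shell and the picture viewer there is one more tool, called as a command line: name --argument value ..., lists and objects as JSON in quotes. step_arm: Moves the arm, as the interface text tells. Its arguments: {"type":"object","properties":{"dp":{"type":"array","items":{"type":"array","items":{"type":"number"}}},"rotation":{"type":"array","items":{"type":"array","items":{"type":"number"}}},"grip":{"type":"array","items":{"type":"number"}},"force":{"type":"number"}},"required":["dp","rotation","grip"]}

```bash
ls; mkdir -p pics; cat > h.py <<'E'
import numpy as np, cv2
from scipy.spatial.transform import Rotation as R
from station import arm, capture
def snap(n,f):
    c=capture(n); cv2.imwrite('pics/'+f,cv2.cvtColor(c['img'],cv2.COLOR_RGB2BGR)); 
    np.savez('pics/'+f[:-4]+'.npz',**c); return c
def ray(c,u,v):
    K=np.array(c['intrinsics']); x=(u-K[0,2])/K[0,0]; y=(v-K[1,2])/K[1,1]
    d=np.array([x,-y,-1.]); d/=np.linalg.norm(d)
    return np.array(c['position']), R.from_quat(c['orientation']).apply(d)
def onz(c,u,v,z):
    p,d=ray(c,u,v); return p+d*(z-p[2])/d[2]
def proj(c,P):
    K=np.array(c['intrinsics']); q=R.from_quat(c['orientation']).inv().apply(np.asarray(P)-np.array(c['position']))
    return K[0,2]+K[0,0]*q[...,0]/-q[...,2], K[1,2]+K[1,1]*-q[...,1]/-q[...,2]
def load(f):
    d=np.load('pics/'+f); return {k:d[k] for k in d.files}
E
python3 - <<'E'
from h import *
for n in ['side','top','wrist']:
    c=snap(n,n+'0.png'); print(n,c['intrinsics'],c['position'],c['orientation'],c.keys())
print(arm.read_state()); print(arm.grip_point_offset)
E
```

```text
pics
side [[485.40676721   0.         276.00928391]
 [  0.         485.40676721 208.86219281]
 [  0.           0.           1.        ]] [ 0.39001983 -0.86607067  0.78971792] [ 0.41713736 -0.03221433 -0.05318997  0.90671357] dict_keys(['img', 'intrinsics', 'position', 'orientation'])
top [[419.19922215   0.         282.94657554]
 [  0.         419.19922215 204.61352862]
 [  0.           0.           1.        ]] [ 0.4266751  -0.08495539  1.08903754] [-0.03071845  0.01894703  0.7136433  -0.6995789 ] dict_keys(['img', 'intrinsics', 'position', 'orientation'])
wrist [[325.1922621    0.         282.5024581 ]
 [  0.         325.1922621  211.04058526]
 [  0.           0.           1.        ]] [ 0.23692214 -0.61041417  0.37195383] [-0.12219557  0.0967319  -0.60572406  0.78026249] dict_keys(['img', 'intrinsics', 'position', 'orientation'])
{'t': 0.15, 'joints': array([ 1.22319608,  0.38367477,  0.04383176,  1.59920299, -0.01789743,
        1.16119558, -0.04992998]), 'dq': array([ 0.00099019, -0.00351606, -0.0005085 , -0.00474735,  0.0002754 ,
        0.0015584 , -0.00021179]), 'effort': array([ 1.80792358e-03, -4.34052193e+01,  1.02683108e+00, -2.49978429e+01,
        1.08550134e-02,  7.29042178e-03, -1.50146860e-05]), 'tcp_pos': array([ 0.1605148 , -0.62911092,  0.23016255]), 'ee_rot': array([ 0.43422354,  0.55901058, -0.43337755,  0.55780012]), 'contact_force': array([-0.24798973,  0.02622709,  0.24293653]), 'ft_torque': array([-0.00497412, -0.01020757, -0.01247801]), 'gripper_width': 0.9996751108171891}
0.0187
```

View pics/side0.png

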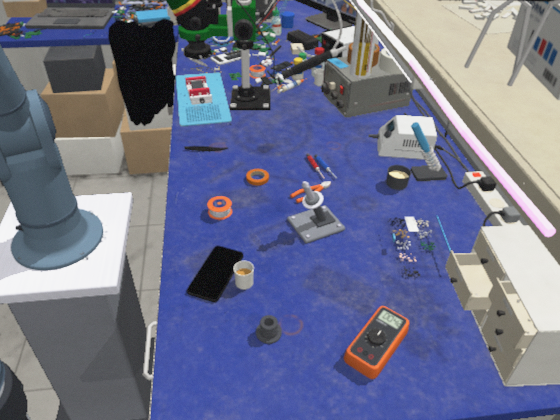

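View pics/top0.png

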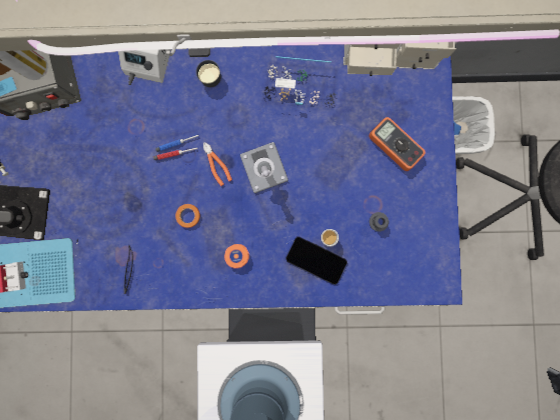

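View pics/wrist0.png

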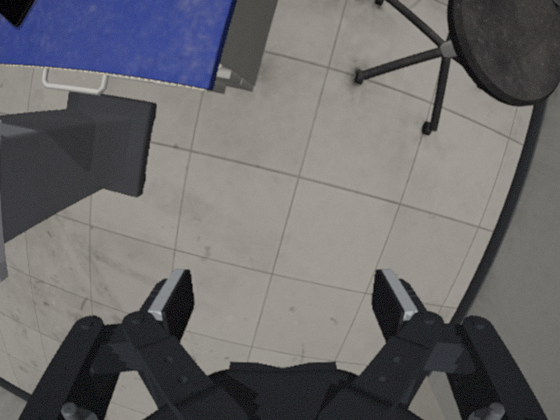

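The side view shows the tape ring at (258,177), solder reel at (220,208), holder at (316,215), sleeve at (268,328), pot at (243,274) and multimeter at (378,342). In the top view the ring is at (188,216), sleeve at (379,222) and holder at (265,167). Next I zoom in and measure.

```bash
python3 - <<'E'
from h import *
s=cv2.imread('pics/side0.png');t=cv2.imread('pics/top0.png')
def cr(im,u,v,w,h,k): return cv2.resize(im[v-h//2:v+h//2,u-w//2:u+w//2],None,fx=k,fy=k,interpolation=cv2.INTER_CUBIC)
a=np.hstack([cr(s,258,177,44,60,6),cr(s,316,215,88,60,6)][:2]); 
b=np.hstack([cr(t,265,167,66,50,6),cr(t,188,216,66,50,6)])
cv2.imwrite('pics/z1.png',a); cv2.imwrite('pics/z2.png',b)
cv2.imwrite('pics/z3.png',np.hstack([cr(s,268,328,66,60,6),cr(t,379,222,66,60,6)]))
c=load('side0.npz'); d=load('top0.npz')
print('tape',onz(c,258,177,.012),onz(d,188,216,.012))
print('sleeve top',onz(c,266,321,.034),onz(d,380,222,.034))
E
```

```text
tape [0.48137627 0.16994882 0.012     ] [0.47821653 0.17788653 0.012     ]
sleeve top [ 0.4506584  -0.31123878  0.034     ] [ 0.45243628 -0.31045459  0.034     ]
```

View pics/z1.png

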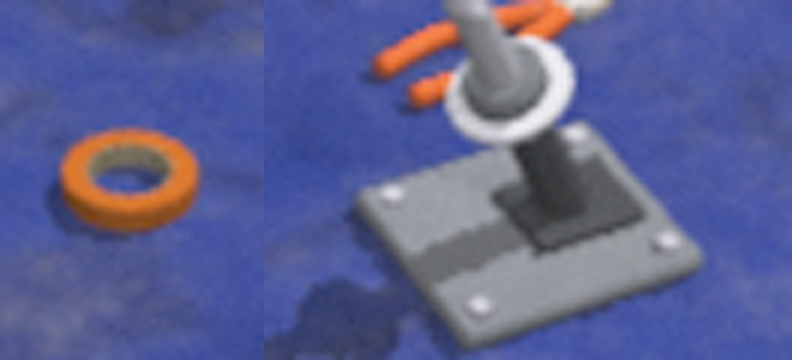

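View pics/z2.png

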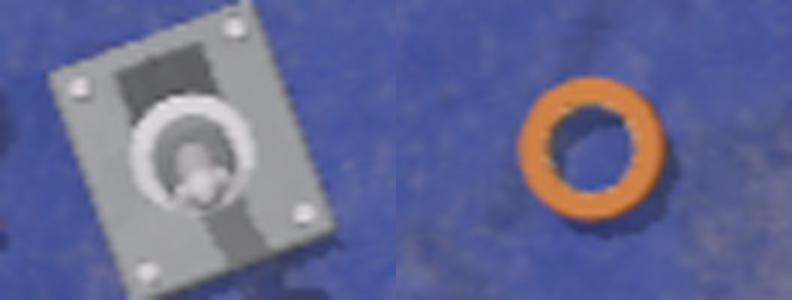

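View pics/z3.png

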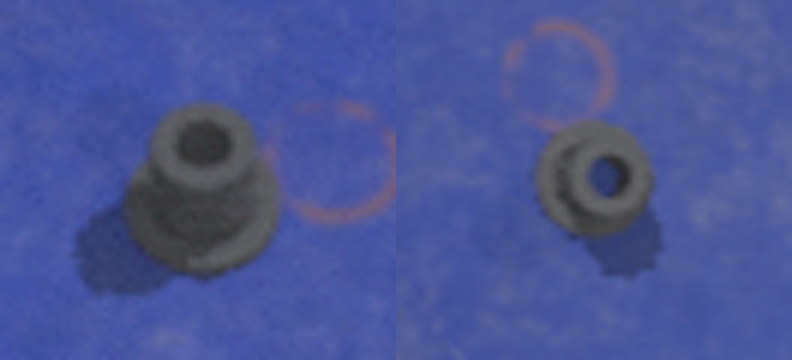

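```bash
python3 - <<'E'
from h import *
def ctr(c,mask,roi):
    m=np.zeros_like(mask); u0,v0,u1,v1=roi; m[v0:v1,u0:u1]=mask[v0:v1,u0:u1]
    k,_=cv2.findContours(m,cv2.RETR_EXTERNAL,cv2.CHAIN_APPROX_NONE); return max(k,key=cv2.contourArea)
C={'side':load('side0.npz'),'top':load('top0.npz')}
# orange ring
for n,roi in [('side',(236,160,280,200)),('top',(160,190,220,245))]:
    c=C[n]; h=cv2.cvtColor(c['img'],cv2.COLOR_RGB2HSV)
    m=((h[...,0]<20)&(h[...,1]>120)&(h[...,2]>100)).astype(np.uint8)
    k=ctr(c,m,roi)
    e=cv2.fitEllipse(k); print(n,'tape',e, onz(c,*e[0],.006), np.ptp(k[:,0],axis=0))
    P=np.array([onz(c,u,v,.012) for u,v in k[:,0]]); print(P.min(0),P.max(0))
# plate
for n,roi in [('side',(285,195,350,245)),('top',(235,138,295,196))]:
    c=C[n]; h=cv2.cvtColor(c['img'],cv2.COLOR_RGB2HSV)
    m=(h[...,1]<70).astype(np.uint8)
    k=ctr(c,m,roi)
    P=np.array([onz(c,u,v,.010)[:2] for u,v in k[:,0]]).astype(np.float32)
    r=cv2.minAreaRect(P); print(n,'plate',r); 
    # white disc
    m=((h[...,2]>195)&(h[...,1]<50)).astype(np.uint8)
    num,l,st,ce=cv2.connectedComponentsWithStats(m)
    for i in range(1,num):
        if roi[0]<ce[i][0]<roi[2] and roi[1]-40<ce[i][1]<roi[3]: print(n,'white',st[i],ce[i],onz(c,*ce[i],.01))
E
```

```text
side tape ((257.1888732910156, 176.537841796875), (15.49010181427002, 22.008529663085938), 90.17455291748047) [0.48010875 0.18023316 0.006     ] [22 15]
[0.44957535 0.13842753 0.012     ] [0.50939626 0.20723436 0.012     ]
top tape ((187.37501525878906, 215.31076049804688), (22.540708541870117, 22.89030647277832), 103.80802917480469) [0.48032678 0.18097351 0.006     ] [23 23]
[0.44990661 0.14936857 0.012     ] [0.50943504 0.2090043  0.012     ]
side plate ((0.5952558517456055, 0.0010826513171195984), (0.11895093321800232, 0.1612369865179062), 13.245414733886719)
side white [317 167   2   2   3] [317.33333333 167.33333333] [0.6481231  0.19965135 0.01      ]
side white [328 167   1   1   1] [328. 167.] [0.6777229  0.19813797 0.01      ]
side white [329 170   1   1   1] [329. 170.] [0.67757954 0.18404577 0.01      ]
side white [303 181   6   6  14] [306. 183.] [0.60502187 0.13309023 0.01      ]
side white [321 181  10   6  37] [325.56756757 183.16216216] [0.65637835 0.12695314 0.01      ]
side white [303 191  21  17 100] [315.44 200.27] [0.61661    0.05983684 0.01      ]
side white [323
[... 334 characters left out ...]
013160943984985, -0.018894299864768982), (0.11029679328203201, 0.0964636355638504), 19.48114776611328)
top white [270 145   2   3   5] [270.6 146.2] [ 0.65611472 -0.0384667   0.01      ]
top white [244 155   2   3   5] [244.6 156.2] [0.6312926  0.02977278 0.01      ]
top white [254 158  20  18 100] [262.72 163.6 ] [ 0.61077825 -0.01717447  0.01      ]
top white [264 171   3   3   9] [265. 172.] [ 0.5886302  -0.02274944  0.01      ]
top white [262 173   1   1   1] [262. 173.] [ 0.58618361 -0.01491131  0.01      ]
top white [281 176   3   3   8] [282.125 177.125] [ 0.57426579 -0.06696221  0.01      ]
top white [255 186   3   3   6] [256.16666667 186.83333333] [0.55039124 0.00078741 0.01      ]
```

```bash
cat >> h.py <<'E'
def holder(p,yaw):
    "spindle rotation matrix & origin"
    a=np.array([np.cos(yaw),np.sin(yaw),0]); y=np.array([-np.sin(yaw),np.cos(yaw),0])
    z=-np.sin(.42)*a+np.cos(.42)*np.array([0,0,1.]); return np.array([p[0],p[1],.085]), np.c_[np.cross(y,z),y,z]
def go(pt,Rt=None,st=None):
    "print shift in tool axes / rotvec deg to target TCP position and rotation"
    st=st or arm.read_state(); Rc=R.from_quat(st['ee_rot']); 
    d=Rc.inv().apply(np.asarray(pt)-st['tcp_pos'])
    print('dp mm',np.round(d*1e3,1), 'n>=',np.ceil(np.linalg.norm(d)/.0417))
    if Rt is not None:
        rv=(Rc.inv()*Rt).as_rotvec(degrees=True); print('rot deg',np.round(rv,1))
        d2=Rt.inv().apply(np.asarray(pt)-st['tcp_pos']); print('dp mm if rotated first',np.round(d2*1e3,1))
E
python3 - <<'E'
from h import *
M=R.from_quat(arm.read_state()['ee_rot']).as_matrix(); print(M.round(3))
C={'side':load('side0.npz'),'top':load('top0.npz')}
o,S=holder((.589,-.022),.340); print(S.round(3))
for n in C:
    im=cv2.imread(f'pics/{n}0.png')
    th=np.linspace(0,2*np.pi,60)
    for z,r in[(0,.025),(.064,.003),(.012,.0305)]:
        P=np.array([o+S@np.array([r*np.cos(t),r*np.sin(t),z]) for t in th]); u,v=proj(C[n],P)
    for z in(0,.064):
        print(n,z,proj(C[n],o+S@[0,0,z]))
    k=8; u0,v0=(285,165) if n=='side' else (232,135)
    cr=cv2.resize(im[v0:v0+75,u0:u0+70],None,fx=k,fy=k,interpolation=cv2.INTER_CUBIC)
    for z,r in[(0,.025),(.064,.003)]:
        P=np.array([o+S@np.array([r*np.cos(t),r*np.sin(t),z]) for t in th]); u,v=proj(C[n],P)
        cv2.polylines(cr,[np.c_[(u-u0+.5)*k,(v-v0+.5)*k].astype(np.int32)],True,(0,0,255),1)
    cv2.imwrite(f'pics/chk_{n}.png',cr)
    # sleeve & tape
a=[]
for n in C:
    im=cv2.imread(f'pics/{n}0.png')
    for p,rings in [((.451,-.311),[(0,.025),(.034,.017),(.034,.0092)]),((.480,.179),[(0,.0305),(.012,.0305)])]:
        uc,vc=proj(C[n],np.array([*p,.01])); u0,v0=int(uc)-18,int(vc)-18;k=8
        cr=cv2.resize(im[v0:v0+36,u0:u0+36],None,fx=k,fy=k,interpolation=cv2.INTER_CUBIC)
        for z,r in rings:
            P=np.array([[p[0]+r*np.cos(t),p[1]+r*np.sin(t),z] for t in th]); u,v=proj(C[n],P)
            cv2.polylines(cr,[np.c_[(u-u0+.5)*k,(v-v0+.5)*k].astype(np.int32)],True,(255,255,255),1)
        a.append(cr)
cv2.imwrite('pics/chk_o.png',np.vstack([np.hstack(a[:2]),np.hstack(a[2:])]))
E
python3 -c "
import cv2,numpy as np
a=cv2.imread('pics/chk_side.png');b=cv2.imread('pics/chk_top.png');cv2.imwrite('pics/chk.png',cv2.resize(np.hstack([a,b]),(800,430)))"
```

```text
[[-0.001  0.969  0.247]
 [ 0.002  0.247 -0.969]
 [-1.    -0.    -0.002]]
[[ 0.861 -0.333 -0.384]
 [ 0.305  0.943 -0.136]
 [ 0.408  0.     0.913]]
side 0 (np.float64(312.36648085624427), np.float64(198.44899408752264))
side 0.064 (np.float64(303.72585537556057), np.float64(181.12630634353425))
top 0 (np.float64(262.8262568399221), np.float64(167.27729124227386))
top 0.064 (np.float64(265.1446307559823), np.float64(173.8307989299355))
```

View pics/chk.png

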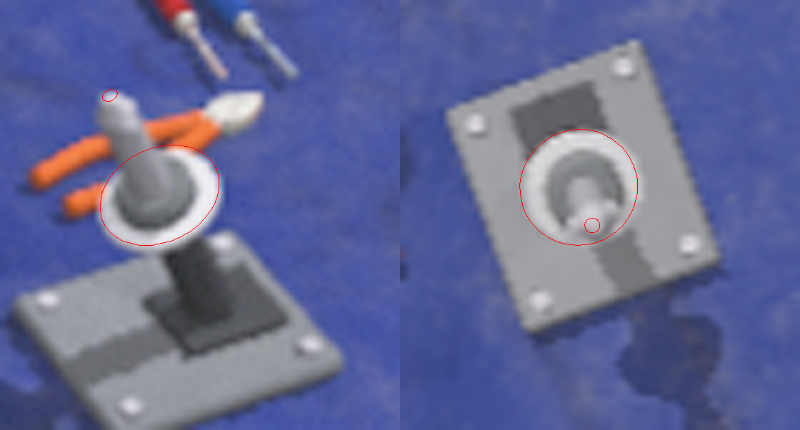

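View pics/chk_o.png

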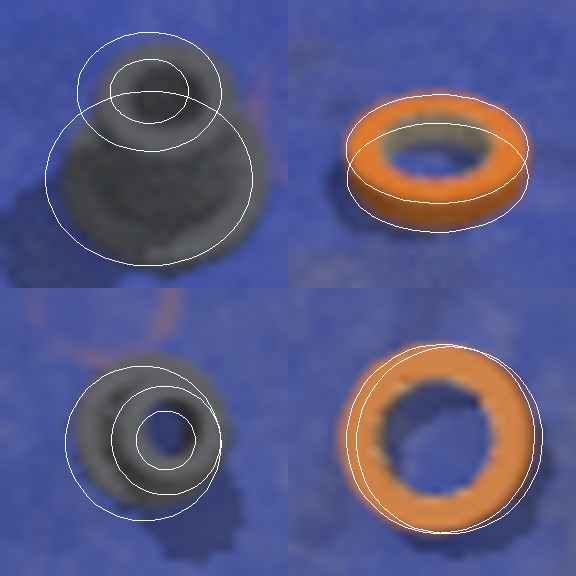

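The offsets are about 1 px: sleeve ≈(.455,-.313), tape ≈(.480,.180), holder ≈(.590,-.0225) with yaw 0.34. I'll move over the sleeve for a wrist view.

```bash
cat >> h.py <<'E'
HY=.340
def down(yaw=HY):  # tool x down, z = -holder y
    x=np.array([0,0,-1.]); z=np.array([np.sin(yaw),-np.cos(yaw),0]); return R.from_matrix(np.c_[x,np.cross(z,x),z])
def tilted(o=(.59,-.0225),yaw=HY):
    _,S=holder(o,yaw); x=-S[:,2]; z=-S[:,1]; return R.from_matrix(np.c_[x,np.cross(z,x),z])
def wray(c,u,v):
    K=np.array(c['intrinsics']); a=np.array([(u-K[0,2]),(v-K[1,2])]); r=np.hypot(*a); th=r/K[0,0]
    d=np.array([a[0]/r*np.sin(th),-a[1]/r*np.sin(th),-np.cos(th)]) if r>0 else np.array([0,0,-1.])
    return np.array(c['position']), R.from_quat(c['orientation']).apply(d)
def wonz(c,u,v,z):
    p,d=wray(c,u,v); return p+d*(z-p[2])/d[2]
def wproj(c,P):
    K=np.array(c['intrinsics']); q=R.from_quat(c['orientation']).inv().apply(np.asarray(P,float)-np.array(c['position']))
    q=np.atleast_2d(q); x,y=q[:,0],-q[:,1]; s=np.hypot(x,y); th=np.arctan2(s,-q[:,2]); s=np.maximum(s,1e-9)
    return K[0,2]+K[0,0]*th*x/s, K[1,2]+K[1,1]*th*y/s
E
python3 -c "
from h import *
go((.40,-.33,.30),down())"
```

```text
dp mm [ -69.4  306.  -230.8] n>= 10.0
rot deg [-5.2 -0.1  0. ]
dp mm if rotated first [ -69.8  325.5 -202.1]
```

step_arm --dp '[[0,0,0],[-0.0065,0.03,-0.0185],[-0.0065,0.03,-0.0185],[-0.0065,0.03,-0.0185],[-0.0065,0.03,-0.0185],[-0.0065,0.03,-0.0185],[-0.0065,0.03,-0.0185],[-0.0065,0.03,-0.0185],[-0.0065,0.03,-0.0185],[-0.0065,0.03,-0.0185],[-0.0065,0.03,-0.0185],[-0.004,0.025,-0.017]]' --rotation '[[-5.2,0,0],[0,0,0],[0,0,0],[0,0,0],[0,0,0],[0,0,0],[0,0,0],[0,0,0],[0,0,0],[0,0,0],[0,0,0],[0,0,0]]' --grip '[0.0854,0.0854,0.0854,0.0854,0.0854,0.0854,0.0854,0.0854,0.0854,0.0854,0.0854,0.0854]'

```text
t: 1.15
tcp_pos: [0.4013, -0.3285, 0.3009]
ee_rot: [0.408, 0.578, -0.407, 0.578]
contact_force: [0.3, -0.0, -0.3]
gripper_width: 0.998
```

```bash
python3 -c "
from h import *
c=snap('wrist','w1.png'); s=arm.read_state(); print(s['t'],s['joints'],s['tcp_pos'],s['contact_force']); print(c['position'])
for P in ([.455,-.313,0],[.455,-.313,.034]): print(wproj(c,P))
go((.40,-.33,.30),down())"
```

```text
1.2 [ 0.81291396  0.08665216 -0.23177534  1.81676014  0.01520402  1.23804906
 -0.64091219] [ 0.40656737 -0.32182963  0.30177425] [3.81546842 4.25700213 1.15789875]
[ 0.47534376 -0.30256756  0.44294879]
(array([284.74630369]), array([126.28531112]))
(array([284.92916804]), array([127.66509421]))
dp mm [ 1.7 -9.   5.4] n>= 1.0
rot deg [ 0.7 -0.1 -0.3]
dp mm if rotated first [ 1.8 -8.9  5.5]
```

View pics/w1.png

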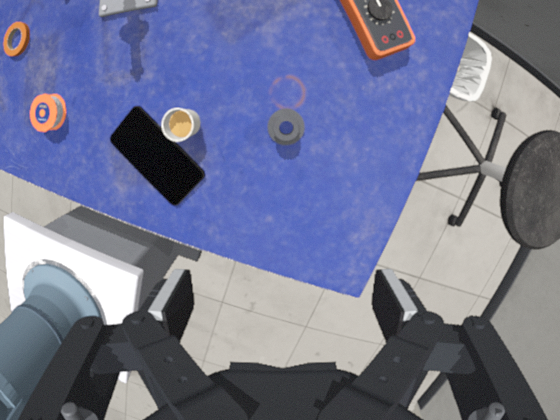

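The sleeve shows at (286,126) and was predicted at (285,127), so the estimate holds. Next is the tape.

```bash
python3 -c "
from h import *
go((.46,.165,.22),down())"
```

```text
dp mm [  83.6  217.9 -438.3] n>= 12.0
rot deg [ 0.7 -0.1 -0.3]
dp mm if rotated first [  81.8  212.7 -441.1]
```

step_arm --dp '[[0.005,0.015,-0.03],[0.005,0.015,-0.03],[0.005,0.015,-0.03],[0.005,0.015,-0.03],[0.005,0.015,-0.03],[0.005,0.015,-0.03],[0.005,0.015,-0.03],[0.005,0.015,-0.03],[0.005,0.015,-0.03],[0.005,0.015,-0.03],[0.005,0.015,-0.03],[0.005,0.015,-0.03]]' --rotation '[[0,0,0],[0,0,0],[0,0,0],[0,0,0],[0,0,0],[0,0,0],[0,0,0],[0,0,0],[0,0,0],[0,0,0],[0,0,0],[0,0,0]]' --grip '[0.0854,0.0854,0.0854,0.0854,0.0854,0.0854,0.0854,0.0854,0.0854,0.0854,0.0854,0.0854]'

```text
t: 2.2
tcp_pos: [0.4486, 0.0698, 0.24]
ee_rot: [0.408, 0.577, -0.408, 0.578]
contact_force: [0.9, -0.3, -0.2]
gripper_width: 0.997
```

step_arm --dp '[[0.008,0.015,-0.03],[0.008,0.01,-0.03],[0,0,0],[0,0,0],[0,0,0]]' --rotation '[[0,0,0],[0,0,0],[0,0,0],[0,0,0],[0,0,0]]' --grip '[0.0854,0.0854,0.0854,0.0854,0.0854]'

```text
t: 2.62
tcp_pos: [0.4523, 0.1328, 0.2239]
ee_rot: [0.408, 0.578, -0.408, 0.577]
contact_force: [-0.3, -0.7, -0.5]
gripper_width: 0.997
```

```bash
python3 -c "
from h import *
c=snap('wrist','w2.png'); s=arm.read_state(); print(s['t'],s['joints'],s['tcp_pos'],s['contact_force']); print(c['position'])
for P in ([.48,.18,.0],[.48,.18,.012],[.59,-.0225,.085]): print(wproj(c,P))
h=cv2.cvtColor(c['img'],cv2.COLOR_RGB2HSV); m=((h[...,0]<20)&(h[...,1]>120)&(h[...,2]>100)).astype(np.uint8)
ks,_=cv2.findContours(m,cv2.RETR_EXTERNAL,cv2.CHAIN_APPROX_NONE)
for k in ks:
  if cv2.contourArea(k)>150:
    e=cv2.fitEllipse(k); P=np.array([wonz(c,*p,.012) for p in k[:,0]]); print(e,wonz(c,*e[0],.009),P.min(0),P.max(0))
go((.48,.18,.10),down())"
```

```text
2.6667 [ 0.3186006   0.09976603 -0.71659013  1.99115654  0.07515864  1.07695942
 -1.66322308] [0.45257247 0.13201936 0.22410787] [ 0.15046576 -0.40817733  0.01075176]
[0.52666286 0.15861708 0.36581351]
(array([250.76538374]), array([141.83017789]))
(array([249.71430878]), array([142.94015218]))
(array([480.29866245]), array([122.52673692]))
((322.6429748535156, 261.24603271484375), (47.981666564941406, 51.36205291748047), 167.9962921142578) [0.37277558 0.05161671 0.009     ] [0.33836097 0.01924358 0.012     ] [0.4071483 0.0843821 0.012    ]
((249.89596557617188, 142.0507354736328), (53.393558502197266, 53.5118293762207), 2.183469533920288) [0.48060706 0.18030572 0.009     ] [0.45068835 0.15033045 0.012     ] [0.51049545 0.21005746 0.012     ]
((356.16900634765625, 70.52987670898438), (30.821025848388672, 80.76848602294922), 171.5817413330078) [0.59589041 0.09810983 0.009     ] [0.55714016 0.06816996 0.012     ] [0.64354206 0.12889062 0.012     ]
dp mm [124.1  41.9 -36.2] n>= 4.0
rot deg [-0.1  0.   0. ]
dp mm if rotated first [124.1  41.9 -36.1]
```

View pics/w2.png

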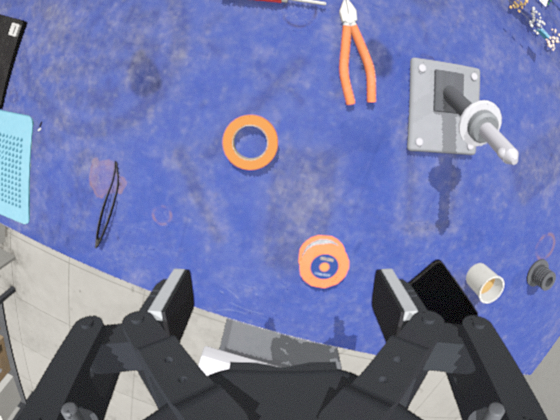

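The ring is at px (250,142), giving (.4806,.1803). The back disc appears where predicted, at (480,122). Descending.

step_arm --dp '[[0.02,0.012,-0.01],[0.03,0.015,-0.013],[0.03,0.015,-0.013],[0.025,0,0],[0.02,0,0],[0,0,0],[0,0,0]]' --rotation '[[0,0,0],[0,0,0],[0,0,0],[0,0,0],[0,0,0],[0,0,0],[0,0,0]]' --grip '[0.0854,0.0854,0.0854,0.0854,0.0854,0.0854,0.0854]'

```text
t: 3.25
tcp_pos: [0.4796, 0.1793, 0.0984]
ee_rot: [0.408, 0.577, -0.41, 0.577]
contact_force: [-0.5, 1.1, 0.6]
gripper_width: 1.006
```

```bash
python3 -c "
from h import *
c=snap('wrist','w3.png'); s=arm.read_state(); print(s['t'],s['tcp_pos'],s['contact_force'])
h=cv2.cvtColor(c['img'],cv2.COLOR_RGB2HSV); m=((h[...,0]<20)&(h[...,1]>120)&(h[...,2]>100)).astype(np.uint8)
ks,_=cv2.findContours(m,cv2.RETR_EXTERNAL,cv2.CHAIN_APPROX_NONE)
for k in ks:
  if cv2.contourArea(k)>150:
    e=cv2.fitEllipse(k); P=np.array([wonz(c,*p,.012) for p in k[:,0]]); print(e,wonz(c,*e[0],.009),P.min(0),P.max(0))
go((.4806,.1803,-.002),down())"
```

```text
3.3 [0.4808451  0.18014727 0.09984758] [0.39915599 0.22343279 0.39379766]
((360.11834716796875, 346.5268859863281), (33.49361038208008, 51.78053283691406), 40.74040985107422) [0.3796146  0.06532198 0.009     ] [0.34553199 0.04486523 0.012     ] [0.41154342 0.08861995 0.012     ]
((280.8824157714844, 212.1094970703125), (78.33334350585938, 79.26927947998047), 101.53731536865234) [0.48188549 0.18085956 0.009     ] [0.45093784 0.15058284 0.012     ] [0.51256388 0.21028289 0.012     ]
((432.8113708496094, 107.85171508789062), (42.4837760925293, 116.78768157958984), 174.64527893066406) [0.59733003 0.10061531 0.009     ] [0.55701415 0.06946932 0.012     ] [0.64427371 0.1310876  0.012     ]
dp mm [101.8  -0.2  -0.3] n>= 3.0
rot deg [-0.1  0.  -0. ]
dp mm if rotated first [101.8  -0.2  -0.2]
```

View pics/w3.png

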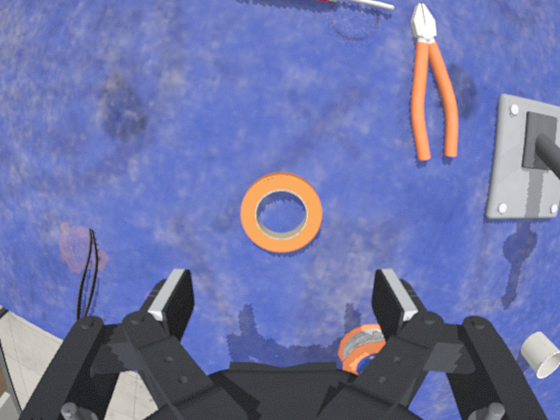

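The tape is centred between the jaws at px (281,212). Going down and gripping.

step_arm --dp '[[0.02,0,0],[0.025,0,0],[0.025,0,0],[0.015,0,0],[0.01,0,0],[0.006,0,0],[0,0,0],[0,0,0]]' --rotation '[[0,0,0],[0,0,0],[0,0,0],[0,0,0],[0,0,0],[0,0,0],[0,0,0],[0,0,0]]' --grip '[0.0854,0.0854,0.0854,0.0854,0.0854,0.0854,0.0854,0.0854]'

```text
t: 3.97
tcp_pos: [0.4813, 0.1817, -0.0005]
ee_rot: [0.409, 0.577, -0.408, 0.578]
contact_force: [0.1, 0.4, -0.3]
gripper_width: 1.003
```

step_arm --dp '[[0,0,0],[0,0,0],[0,0,0],[0,0,0],[0,0,0],[0,0,0],[0,0,0],[0,0,0]]' --rotation '[[0,0,0],[0,0,0],[0,0,0],[0,0,0],[0,0,0],[0,0,0],[0,0,0],[0,0,0]]' --grip '[0.055,0.055,0.055,0.055,0.055,0.055,0.055,0.055]' --force 30

```text
t: 4.63
tcp_pos: [0.4812, 0.1818, -0.0002]
ee_rot: [0.409, 0.577, -0.408, 0.578]
contact_force: [-0.7, -1.0, 6.2]
gripper_width: 0.689
```

```bash
python3 -c "
from h import *
c=snap('wrist','w4.png'); s=arm.read_state(); print(s['t'],s['tcp_pos'],s['contact_force'],s['gripper_width']*85.4)"
```

```text
4.6833 [ 4.81168056e-01  1.81862438e-01 -1.70579349e-04] [-1.11572308 -0.44542376  5.46535107] 58.6657882057943
```

View pics/w4.png

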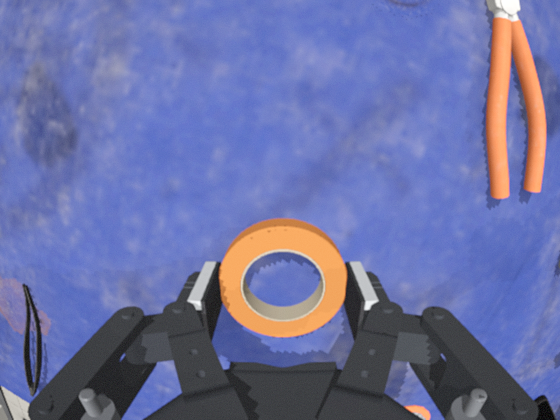

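```bash
python3 -c "
from h import *
c=load('w4.npz')
h=cv2.cvtColor(c['img'],cv2.COLOR_RGB2HSV); m=((h[...,0]<20)&(h[...,1]>80)&(h[...,2]>100)).astype(np.uint8)
ks,_=cv2.findContours(m,cv2.RETR_EXTERNAL,cv2.CHAIN_APPROX_NONE)
for k in ks:
  if cv2.contourArea(k)>1500:
    e=cv2.fitEllipse(k); P=np.array([wonz(c,*p,.012) for p in k[:,0]]); print(e,wonz(c,*e[0],.010),P.min(0),P.max(0))
"
```

```text
((282.521728515625, 277.850830078125), (117.7227783203125, 127.97734069824219), 90.92240905761719) [0.48456151 0.18251653 0.01      ] [0.4510767  0.15080415 0.012     ] [0.51438697 0.21190827 0.012     ]
((513.4708862304688, 115.98006439208984), (58.01643371582031, 175.71875), 177.265380859375) [0.59730325 0.10499874 0.01      ] [0.55666773 0.0705791  0.012     ] [0.64387991 0.13378261 0.012     ]
```

The ring is held centred, within about 2 mm. Lifting.

step_arm --dp '[[-0.005,0,0],[-0.015,0,0],[-0.03,0,0],[-0.035,0,0],[-0.035,0,0],[-0.035,0,0],[-0.035,0,0],[-0.02,0,0],[-0.01,0,0],[0,0,0],[0,0,0]]' --rotation '[[0,0,0],[0,0,0],[0,0,0],[0,0,0],[0,0,0],[0,0,0],[0,0,0],[0,0,0],[0,0,0],[0,0,0],[0,0,0]]' --grip '[0.055,0.055,0.055,0.055,0.055,0.055,0.055,0.055,0.055,0.055,0.055]' --force 30

```text
t: 5.6
tcp_pos: [0.4796, 0.1811, 0.2178]
ee_rot: [0.408, 0.577, -0.408, 0.578]
contact_force: [0.0, -0.2, 0.2]
gripper_width: 0.692
```

```bash
python3 -c "
from h import *
c=snap('wrist','w5.png'); snap('side','s5.png'); s=arm.read_state(); print(s['t'],s['tcp_pos'],s['contact_force'],s['gripper_width']*85.4)
im=cv2.imread('pics/s5.png'); cv2.imwrite('pics/s5z.png',cv2.resize(im[60:210,180:380],None,fx=4,fy=4,interpolation=cv2.INTER_CUBIC))
o,S=holder((.59,-.0225),HY)
go(o+S@[0,0,.095],tilted()); print(o+S@[0,0,.095])
"
```

```text
5.7 [0.47850415 0.18059928 0.21613306] [-0.1804011  -0.867006   -0.00647708] 58.60307982255965
dp mm [ 44.4  -1.3 228.7] n>= 6.0
rot deg [ 0.  -0.  24.3]
dp mm if rotated first [ 40.  -19.3 228.7]
[ 0.55348028 -0.03541837  0.17174345]
```

View pics/w5.png

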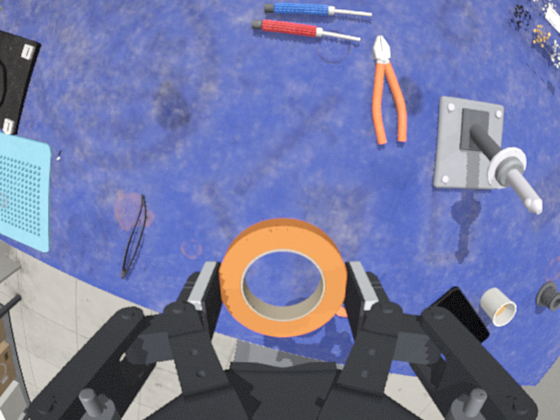

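View pics/s5z.png

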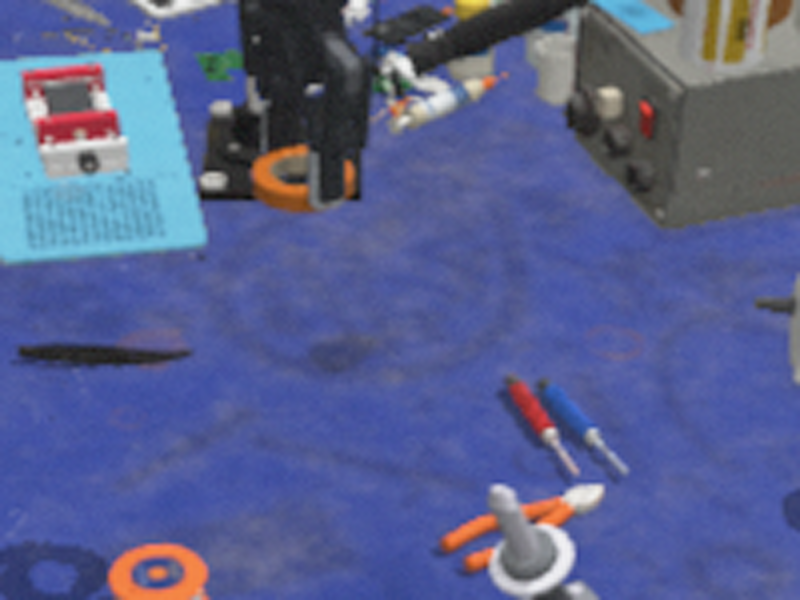

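The wrist view shows the ring held level at (283,278). In the side view the fingertips are flush with its underside. Moving to the tilted pose above the spindle.

step_arm --dp '[[0,0,0],[0,0,0],[0,0,0],[0,0,0],[0,0,0],[0,0,0],[0.005,-0.002,0.015],[0.005,-0.0025,0.03],[0.005,-0.0025,0.03],[0.005,-0.0025,0.03],[0.005,-0.0025,0.03],[0.005,-0.0025,0.03]]' --rotation '[[0,0,4],[0,0,4],[0,0,4],[0,0,4],[0,0,4],[0,0,4.2],[0,0,0],[0,0,0],[0,0,0],[0,0,0],[0,0,0],[0,0,0]]' --grip '[0.055,0.055,0.055,0.055,0.055,0.055,0.055,0.055,0.055,0.055,0.055,0.055]' --force 30

```text
t: 6.7
tcp_pos: [0.5326, 0.0243, 0.1822]
ee_rot: [0.519, 0.481, -0.279, 0.649]
contact_force: [0.9, 0.6, -0.5]
gripper_width: 0.686
```

```bash
python3 -c "
from h import *
s=arm.read_state(); print(s['t'],s['tcp_pos'],s['joints'],s['contact_force'],s['gripper_width']*85.4)
o,S=holder((.59,-.0225),HY)
go(o+S@[0,0,.095],tilted())
"
```

```text
6.7 [0.53261924 0.02433468 0.1821586 ] [ 0.48153396  0.04710263 -0.53691289  2.19632483 -0.19391596  0.51130368
 -1.12970847] [ 0.90807065  0.58252832 -0.47844367] 58.551542195042295
dp mm [ 9.3 -4.5 63.3] n>= 2.0
rot deg [ 0.  -0.1  0.1]
dp mm if rotated first [ 9.4 -4.5 63.3]
```

step_arm --dp '[[0.003,-0.0015,0.022],[0.003,-0.0015,0.02],[0.002,-0.001,0.012],[0,0,0.002],[0,0,0],[0,0,0]]' --rotation '[[0,0,0],[0,0,0],[0,0,0],[0,0,0],[0,0,0],[0,0,0]]' --grip '[0.055,0.055,0.055,0.055,0.055,0.055]' --force 30

```text
t: 7.2
tcp_pos: [0.5514, -0.0261, 0.1747]
ee_rot: [0.52, 0.481, -0.278, 0.649]
contact_force: [0.1, 0.8, -0.3]
gripper_width: 0.69
```

```bash
python3 -c "
from h import *
c=snap('wrist','w6.png');d=snap('side','s6.png');t=snap('top','t6.png'); s=arm.read_state(); print(s['t'],s['tcp_pos'],s['contact_force'],s['gripper_width']*85.4)
im=cv2.imread('pics/s6.png'); a=cv2.resize(im[130:250,255:375],None,fx=5,fy=5,interpolation=cv2.INTER_CUBIC)
cv2.imwrite('pics/s6z.png',a)
o,S=holder((.59,-.0225),HY)
for z in (0,.01,.064): print(z,wproj(c,o+S@[0,0,z]),proj(d,o+S@[0,0,z]))
go(o+S@[0,0,.095],tilted())
"
```

```text
7.35 [ 0.55210753 -0.02562456  0.17580266] [ 0.3114717  -1.04849324 -0.13379377] 58.636297485911
0 (array([294.52180786]), array([215.04274254])) (np.float64(312.83473478009813), np.float64(198.55695183006773))
0.01 (array([294.94764168]), array([219.31450978])) (np.float64(311.5358684147095), np.float64(195.94746876470515))
0.064 (array([297.9218037]), array([249.5371097])) (np.float64(304.21255065974066), np.float64(181.2345820712823))
dp mm [ 2.9 -3.5  9.7] n>= 1.0
rot deg [ 0.2 -0.1 -0.1]
dp mm if rotated first [ 2.9 -3.5  9.7]
```

View pics/w6.png

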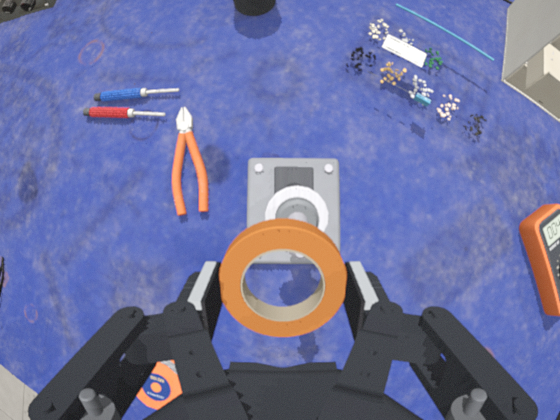

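View pics/s6z.png

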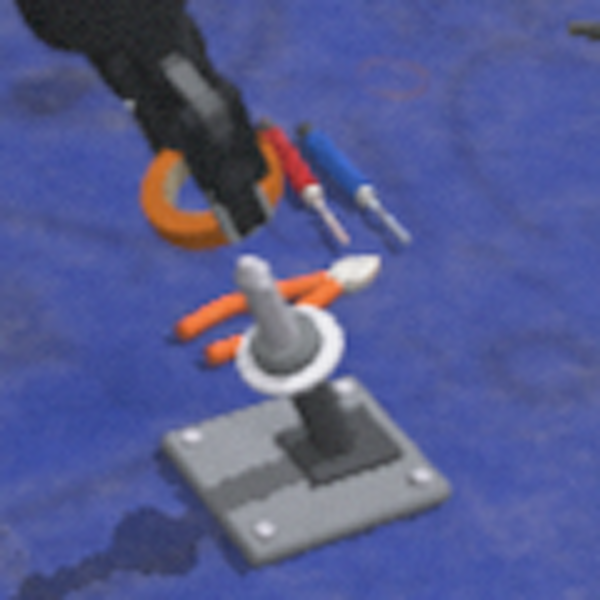

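The disc shows at (296,214) and was predicted at (294.5,215). The tip shows at (299,250), predicted (298,249.5). That calls for about +1 mm along tool z, so I'm aligning.

step_arm --dp '[[0,-0.0035,0.0105],[0,0,0],[0,0,0],[0,0,0]]' --rotation '[[0.2,0,0],[0,0,0],[0,0,0],[0,0,0]]' --grip '[0.055,0.055,0.055,0.055]' --force 30

```text
t: 7.68
tcp_pos: [0.553, -0.0375, 0.1748]
ee_rot: [0.521, 0.479, -0.278, 0.649]
contact_force: [0.2, 0.4, -1.1]
gripper_width: 0.692
```

```bash
python3 -c "
from h import *
c=snap('wrist','w7.png');d=snap('side','s7.png'); s=arm.read_state(); print(s['t'],s['tcp_pos'],s['contact_force'],s['gripper_width']*85.4)
im=cv2.imread('pics/w7.png'); k=6;u0,v0=240,150
a=cv2.resize(im[v0:v0+100,u0:u0+100],None,fx=k,fy=k,interpolation=cv2.INTER_CUBIC)
o,S=holder((.59,-.0225),HY); th=np.linspace(0,6.28,60)
for z,r in[(0,.025),(.064,.003),(.0,.017),(.012,.0305)]:
    P=np.array([o+S@[r*np.cos(t),r*np.sin(t),z] for t in th]);u,v=wproj(c,P)
    cv2.polylines(a,[np.c_[(u-u0+.5)*k,(v-v0+.5)*k].astype(np.int32)],True,(0,0,255),1)
cv2.imwrite('pics/w7z.png',a)
go(o+S@[0,0,.095],tilted())
"
```

```text
7.7833 [ 0.55311642 -0.0374825   0.1747847 ] [-0.26998157  0.49009499 -0.81372174] 59.0676528316807
dp mm [ 3.2 -0.3 -1.8] n>= 1.0
rot deg [-0.1 -0.  -0.1]
dp mm if rotated first [ 3.2 -0.3 -1.8]
```

View pics/w7z.png

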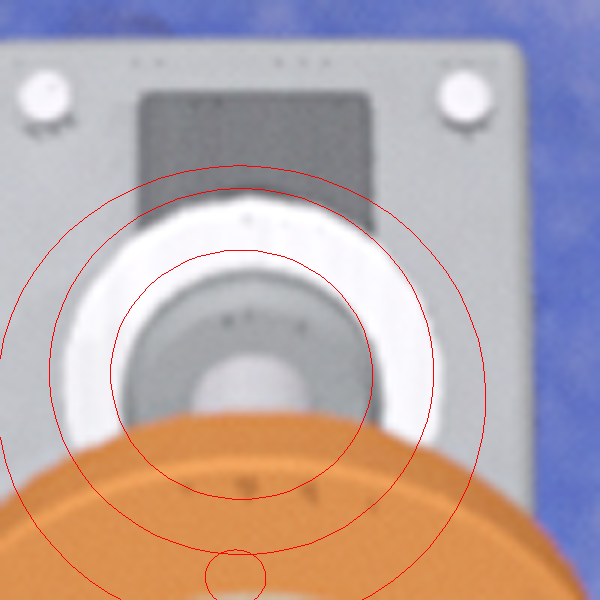

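The disc sits about 1.6 px right of and 1.5 px below the prediction (roughly 1 mm each), so I correct for that and lower along the axis.

step_arm --dp '[[0.01,-0.001,-0.0005],[0.02,0,0],[0.02,0,0],[0.015,0,0],[0.005,0,0],[0,0,0],[0,0,0]]' --rotation '[[0,0,0],[0,0,0],[0,0,0],[0,0,0],[0,0,0],[0,0,0],[0,0,0]]' --grip '[0.055,0.055,0.055,0.055,0.055,0.055,0.055]' --force 30

```text
t: 8.37
tcp_pos: [0.579, -0.0281, 0.1101]
ee_rot: [0.521, 0.479, -0.279, 0.649]
contact_force: [0.5, -0.3, -0.4]
gripper_width: 0.689
```

```bash
cat > look.py <<'E'
from h import *
import sys
n=sys.argv[1]
c=snap('wrist',f'w{n}.png');d=snap('side',f's{n}.png'); s=arm.read_state(); print(s['t'],s['tcp_pos'],s['contact_force'],s['gripper_width']*85.4)
o,S=holder((.59,-.0225),HY); th=np.linspace(0,6.28,60)
Rt=R.from_quat(s['ee_rot']); print('spindle-frame tcp mm',((s['tcp_pos']-o)@S*1e3).round(1),'F in tool',Rt.inv().apply(s['contact_force']).round(1))
im=cv2.imread(f'pics/s{n}.png'); a=cv2.resize(im[140:240,265:365],None,fx=5,fy=5,interpolation=cv2.INTER_CUBIC)
b=cv2.imread(f'pics/w{n}.png')[150:400,150:430]; b=cv2.resize(b,(560,500))[:, :]
cv2.imwrite(f'pics/l{n}.png',cv2.resize(np.hstack([a,b]),(800,377)))
go(o,tilted())
E
python3 look.py 8
```

```text
8.4667 [ 0.57968041 -0.02861701  0.11120874] [ 0.35355192 -0.16242838 -0.21275947] 58.725022723817744
spindle-frame tcp mm [-0.1 -2.3 28.7] F in tool [0.3 0.2 0.3]
dp mm [28.7 -0.1 -2.3] n>= 1.0
rot deg [-0.2  0.  -0.2]
dp mm if rotated first [28.7  0.1 -2.3]
```

View pics/l8.png

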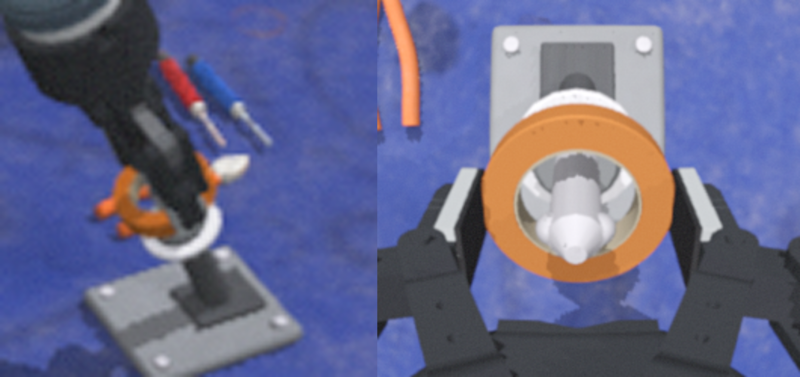

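The ring is round the rod with the hole roughly centred: tip at (575,258) and hole at (578,205) in the zoom. Continuing slowly.

step_arm --dp '[[0.008,0,-0.001],[0.006,0,0],[0.003,0,0],[0.002,0,0],[0.002,0,0],[0,0,0],[0,0,0]]' --rotation '[[0,0,0.2],[0,0,0],[0,0,0],[0,0,0],[0,0,0],[0,0,0],[0,0,0]]' --grip '[0.055,0.055,0.055,0.055,0.055,0.055,0.055]' --force 30

```text
t: 9.05
tcp_pos: [0.587, -0.0246, 0.0911]
ee_rot: [0.522, 0.478, -0.278, 0.65]
contact_force: [-0.0, -0.9, 0.1]
gripper_width: 0.688
```

```bash
python3 look.py 9
```

```text
9.15 [ 0.58711708 -0.02468602  0.09136962] [ 0.40236304  0.72181867 -0.23049578] 58.65122560481793
spindle-frame tcp mm [-0.6 -1.1  7.2] F in tool [ 0.5  0.5 -0.5]
dp mm [ 7.2  0.5 -1.1] n>= 1.0
rot deg [-0.2 -0.  -0.4]
dp mm if rotated first [ 7.2  0.6 -1.1]
```

View pics/l9.png

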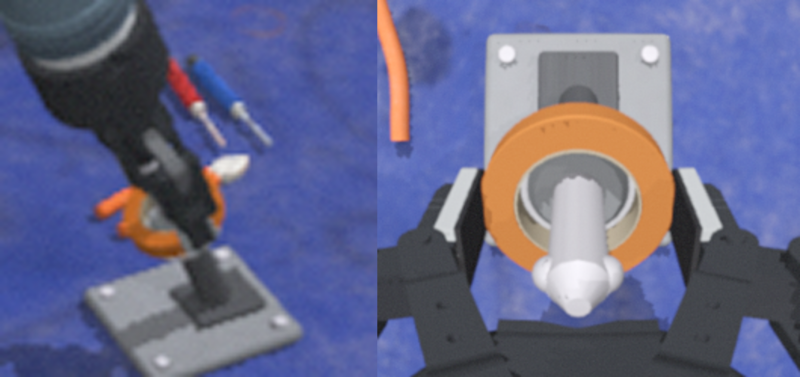

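The hub is centred in the hole at about (579,190), with no contact force yet. Easing down.

step_arm --dp '[[0.002,0,0],[0.002,0,0],[0.001,0,0],[0,0,0],[0,0,0]]' --rotation '[[0,0,0],[0,0,0],[0,0,0],[0,0,0],[0,0,0]]' --grip '[0.055,0.055,0.055,0.055,0.055]' --force 30

```text
t: 9.57
tcp_pos: [0.5889, -0.0239, 0.0865]
ee_rot: [0.522, 0.478, -0.278, 0.65]
contact_force: [-0.4, -0.3, -0.9]
gripper_width: 0.689
```

```bash
python3 look.py 10
```

```text
9.6667 [ 0.58891249 -0.02397024  0.0866378 ] [-1.29028971  0.02194197  0.22790481] 58.68477037012526
spindle-frame tcp mm [-0.7 -1.   2.1] F in tool [-0.7 -1.  -0.4]
dp mm [ 2.1  0.7 -1. ] n>= 1.0
rot deg [-0.2 -0.  -0.3]
dp mm if rotated first [ 2.1  0.7 -1. ]
```

View pics/l10.png

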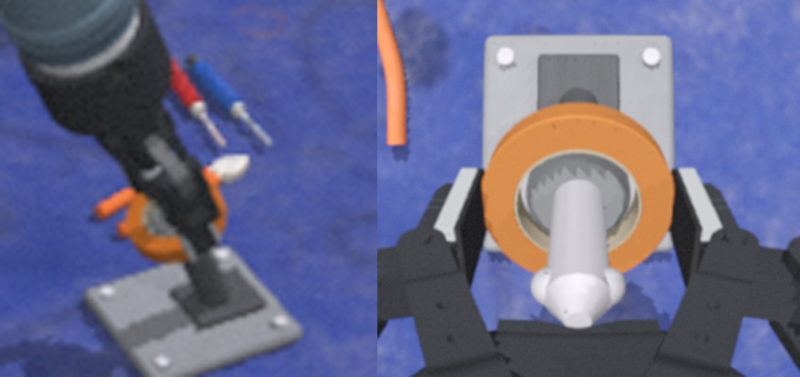

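step_arm --dp '[[0.001,0,0],[0.001,0,0],[0.001,0,0],[0,0,0]]' --rotation '[[0,0,0],[0,0,0],[0,0,0],[0,0,0]]' --grip '[0.055,0.055,0.055,0.055]' --force 30

```text
t: 10.0
tcp_pos: [0.5898, -0.0238, 0.0851]
ee_rot: [0.522, 0.478, -0.278, 0.65]
contact_force: [-9.0, -1.4, 13.0]
gripper_width: 0.69
```

step_arm --dp '[[0.001,0,0],[0.001,0,0],[0,0,0]]' --rotation '[[0,0,0],[0,0,0],[0,0,0]]' --grip '[0.055,0.055,0.055]' --force 30

```text
t: 10.25
tcp_pos: [0.5901, -0.0237, 0.0847]
ee_rot: [0.521, 0.478, -0.278, 0.65]
contact_force: [-19.4, -1.7, 27.4]
gripper_width: 0.69
```

```bash
python3 look.py 11
```

```text
10.35 [ 0.59011026 -0.02369684  0.08470263] [-18.58475231  -2.70589802  28.95282692] 59.32461185555378
spindle-frame tcp mm [-0.4 -1.2 -0.2] F in tool [-34.   -4.9  -3.6]
dp mm [-0.1  0.4 -1.2] n>= 1.0
rot deg [-0.1  0.  -0.2]
dp mm if rotated first [-0.2  0.4 -1.2]
```

View pics/l11.png

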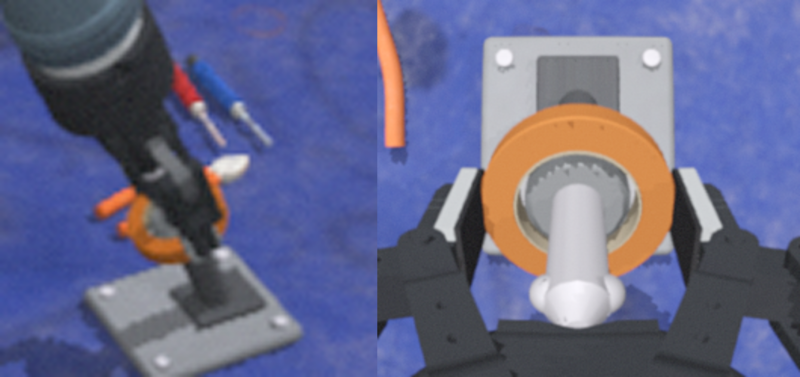

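Contact came at the expected disc level (TCP about 0 in the spindle frame), so the roll is seated. The 34 N was more than I wanted, so I back off and release.

step_arm --dp '[[-0.001,0,0],[-0.001,0,0],[0,0,0],[0,0,0]]' --rotation '[[0,0,0],[0,0,0],[0,0,0],[0,0,0]]' --grip '[0.055,0.055,0.055,0.055]' --force 30

```text
t: 10.68
tcp_pos: [0.5902, -0.0238, 0.0849]
ee_rot: [0.522, 0.478, -0.278, 0.65]
contact_force: [-8.2, -1.7, 11.6]
gripper_width: 0.688
```

step_arm --dp '[[0,0,0],[0,0,0],[0,0,0],[0,0,0],[0,0,0],[0,0,0],[0,0,0],[0,0,0]]' --rotation '[[0,0,0],[0,0,0],[0,0,0],[0,0,0],[0,0,0],[0,0,0],[0,0,0],[0,0,0]]' --grip '[0.0854,0.0854,0.0854,0.0854,0.0854,0.0854,0.0854,0.0854]'

```text
t: 11.35
tcp_pos: [0.5901, -0.0235, 0.0838]
ee_rot: [0.522, 0.478, -0.278, 0.65]
contact_force: [-0.2, 0.2, 0.5]
gripper_width: 0.994
```

```bash
python3 look.py 12
```

```text
11.45 [ 0.59011279 -0.0235573   0.08389931] [-0.82148554 -0.29530335 -0.76963458] 85.20399111236226
spindle-frame tcp mm [-0.7 -1.  -0.9] F in tool [ 0.3 -1.1  0. ]
dp mm [-0.9  0.7 -1. ] n>= 1.0
rot deg [-0.2 -0.  -0.3]
dp mm if rotated first [-0.9  0.7 -1. ]
```

View pics/l12.png

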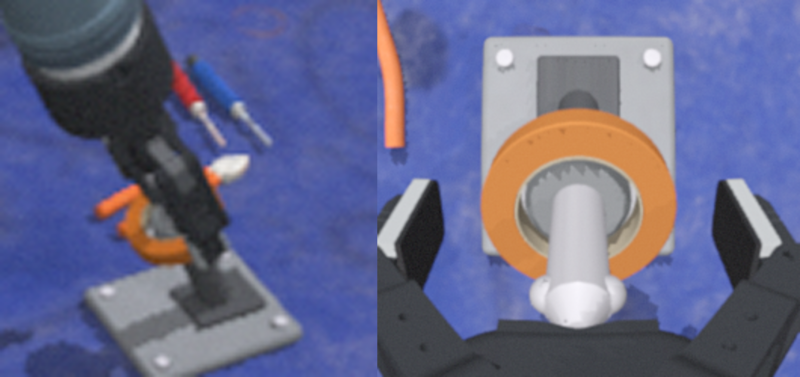

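Released; the ring rests on the hub at about (578,205). Retracting along the axis.

step_arm --dp '[[-0.01,0,0],[-0.025,0,0],[-0.035,0,0],[-0.035,0,0],[-0.03,0,0],[-0.01,0,0],[0,0,0],[0,0,0]]' --rotation '[[0,0,0],[0,0,0],[0,0,0],[0,0,0],[0,0,0],[0,0,0],[0,0,0],[0,0,0]]' --grip '[0.0854,0.0854,0.0854,0.0854,0.0854,0.0854,0.0854,0.0854]'

```text
t: 12.12
tcp_pos: [0.5336, -0.0439, 0.2164]
ee_rot: [0.522, 0.477, -0.278, 0.65]
contact_force: [0.1, -0.2, -0.5]
gripper_width: 1.001
```

```bash
python3 - <<'E'
from h import *
c=snap('wrist','w13.png');d=snap('side','s13.png');s=arm.read_state();print(s['t'],s['tcp_pos'])
im=cv2.imread('pics/w13.png'); k=6;u0,v0=235,170
a=cv2.resize(im[v0:v0+110,u0:u0+110],None,fx=k,fy=k,interpolation=cv2.INTER_CUBIC)
o,S=holder((.59,-.0225),HY); 
h=cv2.cvtColor(c['img'],cv2.COLOR_RGB2HSV); m=((h[...,0]<20)&(h[...,1]>120)&(h[...,2]>100)).astype(np.uint8)
m2=np.zeros_like(m);m2[150:300,230:360]=m[150:300,230:360]
k2=max(cv2.findContours(m2,cv2.RETR_EXTERNAL,cv2.CHAIN_APPROX_NONE)[0],key=cv2.contourArea)
print(cv2.fitEllipse(k2)); print(wproj(c,o+S@[0,0,.012]))
th=np.linspace(0,6.28,60)
for z,r in[(.012,.0305),(.064,.003)]:
    P=np.array([o+S@[r*np.cos(t)-.0,r*np.sin(t)-.001,z] for t in th]);u,v=wproj(c,P)
    cv2.polylines(a,[np.c_[(u-u0+.5)*k,(v-v0+.5)*k].astype(np.int32)],True,(0,0,255),1)
b=cv2.imread('pics/s13.png')[150:240,275:365]; b=cv2.resize(b,(660,660),interpolation=cv2.INTER_CUBIC)
cv2.imwrite('pics/l13.png',cv2.resize(np.hstack([a,b]),(800,400)))
E
```

```text
12.2167 [ 0.53270625 -0.04304229  0.21427058]
((282.1981506347656, 200.6621551513672), (66.25442504882812, 66.62603759765625), 172.32693481445312)
(array([280.35046873]), array([198.97528654]))
```

View pics/l13.png

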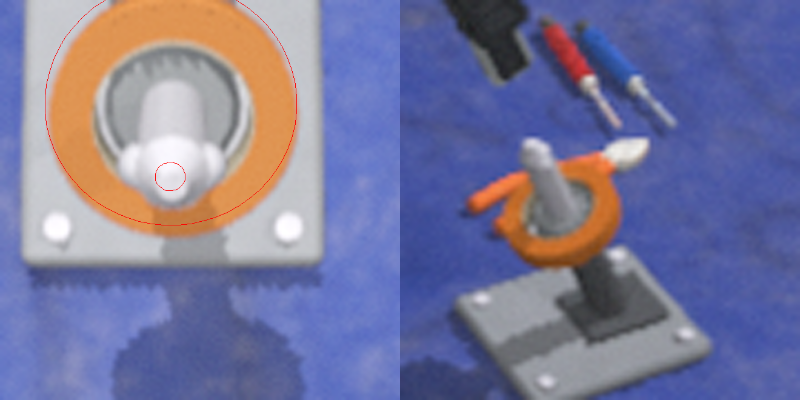

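The roll lies flat round the hub in both views. The spindle is about (-1.2,-1.1) mm from my model in the spindle frame. Next is the sleeve.

step_arm --dp '[[-0.02,0,0],[-0.01,0,0],[0,0,0],[0,0,0],[0,0,0],[0,0,0],[0,0,0]]' --rotation '[[0,0,-4],[0,0,-4],[0,0,-4],[0,0,-4],[0,0,-4],[0,0,-4.3],[0,0,0]]' --grip '[0.0854,0.0854,0.0854,0.0854,0.0854,0.0854,0.0854]'

```text
t: 12.8
tcp_pos: [0.5244, -0.0449, 0.2414]
ee_rot: [0.409, 0.579, -0.407, 0.576]
contact_force: [1.3, -0.1, 0.2]
gripper_width: 1.002
```

```bash
python3 -c "
from h import *
go((.43,-.322,.20),down()); print(arm.read_state()['t'])"
```

```text
dp mm [  40.2 -181.7  229.7] n>= 8.0
rot deg [ 0.1 -0.3  0. ]
dp mm if rotated first [  41.4 -181.4  229.8]
12.8
```

step_arm --dp '[[0.002,-0.018,0.023],[0.002,-0.018,0.023],[0.004,-0.018,0.023],[0.004,-0.018,0.023],[0.004,-0.018,0.023],[0.005,-0.018,0.023],[0.005,-0.018,0.023],[0.005,-0.018,0.023],[0.005,-0.018,0.023],[0.005,-0.018,0.023],[0,0,0],[0,0,0]]' --rotation '[[0,0,0],[0,0,0],[0,0,0],[0,0,0],[0,0,0],[0,0,0],[0,0,0],[0,0,0],[0,0,0],[0,0,0],[0,0,0],[0,0,0]]' --grip '[0.0854,0.0854,0.0854,0.0854,0.0854,0.0854,0.0854,0.0854,0.0854,0.0854,0.0854,0.0854]'

```text
t: 13.8
tcp_pos: [0.4263, -0.3255, 0.1996]
ee_rot: [0.411, 0.577, -0.409, 0.575]
contact_force: [0.4, 0.7, -0.3]
gripper_width: 0.998
```

```bash
cat > sl.py <<'E'
from h import *
import sys
n=sys.argv[1]
c=snap('wrist',f'w{n}.png');s=arm.read_state();print(s['t'],s['tcp_pos'],s['contact_force'])
x,y=map(float,sys.argv[2:4])
u,v=wproj(c,[x,y,.017]); k=6;u0,v0=int(u[0])-50,int(v[0])-50
im=cv2.imread(f'pics/w{n}.png'); a=cv2.resize(im[v0:v0+100,u0:u0+100],None,fx=k,fy=k,interpolation=cv2.INTER_CUBIC)
th=np.linspace(0,6.28,60)
for z,r in[(0,.025),(.034,.017),(.034,.0092)]:
    P=np.array([[x+r*np.cos(t),y+r*np.sin(t),z] for t in th]);u,v=wproj(c,P)
    cv2.polylines(a,[np.c_[(u-u0+.5)*k,(v-v0+.5)*k].astype(np.int32)],True,(255,255,255),1)
print('crop origin',u0,v0,'mm/px at top',1e3*np.linalg.norm(wonz(c,u0+50,v0+50,.034)-wonz(c,u0+51,v0+50,.034)))
cv2.imwrite(f'pics/l{n}.png',a); go((x,y,.009),down())
E
python3 sl.py 14 .455 -.313
```

```text
13.85 [ 0.42770527 -0.32366979  0.20014633] [0.21155183 0.12920298 0.83996643]
crop origin 230 106 mm/px at top 0.9511731781489209
dp mm [191.2  29.   -0.3] n>= 5.0
rot deg [-0.2 -0.2 -0.1]
dp mm if rotated first [191.1  29.3  -1. ]
```

View pics/l14.png

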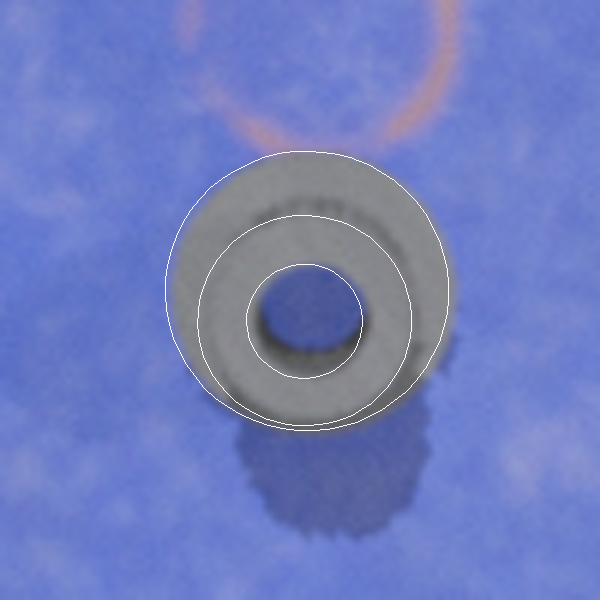

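The sleeve overlay fits within about 1.3 px (a 1 mm shift along +tool z). Moving over it and then down.

step_arm --dp '[[0.02,0.015,0.0005],[0.03,0.014,0.0005],[0.035,0,0],[0.03,0,0],[0.025,0,0],[0.01,0,0],[0,0,0],[0,0,0],[0,0,0]]' --rotation '[[0,0,0],[0,0,0],[0,0,0],[0,0,0],[0,0,0],[0,0,0],[0,0,0],[0,0,0],[0,0,0]]' --grip '[0.0854,0.0854,0.0854,0.0854,0.0854,0.0854,0.0854,0.0854,0.0854]'

```text
t: 14.6
tcp_pos: [0.4586, -0.3153, 0.0538]
ee_rot: [0.41, 0.576, -0.408, 0.578]
contact_force: [-0.3, 0.1, 0.7]
gripper_width: 1.002
```

```bash
python3 sl.py 15 .4554 -.3142
```

```text
14.65 [ 0.45870746 -0.31574366  0.05412855] [0.02781035 0.12183537 0.09670825]
crop origin 228 198 mm/px at top 0.5453120197208752
dp mm [45.1 -2.8 -2.6] n>= 2.0
rot deg [-0.1  0.1 -0.3]
dp mm if rotated first [45.1 -2.6 -2.6]
```

View pics/l15.png

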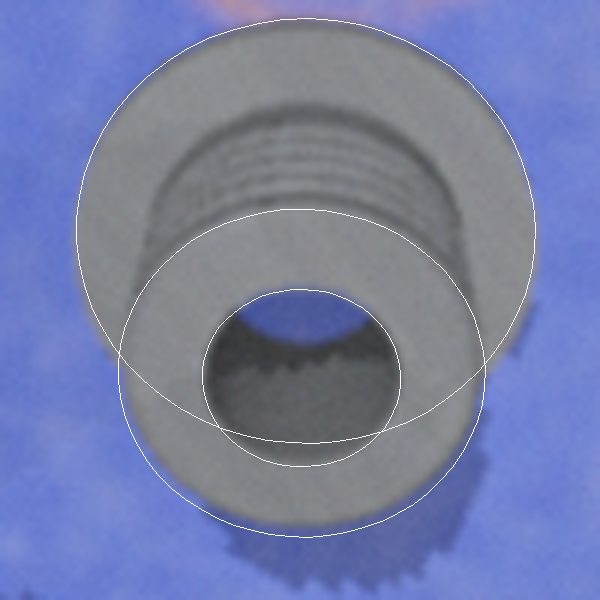

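View pics/w15.png

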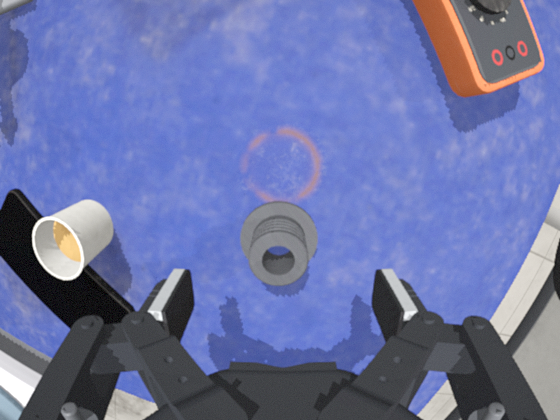

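The overlay matches (bore at px (278,262)). I apply the -2.7 mm y and z shifts, go down, and grip.

step_arm --dp '[[0,-0.0027,-0.0026],[0.015,0,0],[0.015,0,0],[0.01,0,0],[0.005,0,0],[0,0,0],[0,0,0],[0,0,0]]' --rotation '[[0,0,-0.2],[0,0,0],[0,0,0],[0,0,0],[0,0,0],[0,0,0],[0,0,0],[0,0,0]]' --grip '[0.0854,0.0854,0.0854,0.0854,0.0854,0.0854,0.0854,0.0854]'

```text
t: 15.32
tcp_pos: [0.454, -0.3139, 0.0078]
ee_rot: [0.409, 0.577, -0.409, 0.577]
contact_force: [-0.6, -0.1, -0.5]
gripper_width: 1.005
```

```bash
python3 sl.py 16 .4554 -.3142
```

```text
15.3667 [ 0.45400796 -0.3139572   0.00784056] [ 0.2237052   0.30152846 -0.51006329]
crop origin 233 230 mm/px at top 0.40811065026394944
dp mm [-1.2  1.2  0.7] n>= 1.0
rot deg [-0.1 -0.   0. ]
dp mm if rotated first [-1.2  1.2  0.7]
```

step_arm --dp '[[-0.0015,0.001,0.0005],[0,0,0],[0,0,0],[0,0,0],[0,0,0],[0,0,0],[0,0,0],[0,0,0],[0,0,0],[0,0,0],[0,0,0],[0,0,0]]' --rotation '[[0,0,0],[0,0,0],[0,0,0],[0,0,0],[0,0,0],[0,0,0],[0,0,0],[0,0,0],[0,0,0],[0,0,0],[0,0,0],[0,0,0]]' --grip '[0.0854,0.07,0.06,0.05,0.04,0.03,0.025,0.025,0.025,0.025,0.025,0.025]' --force 60

```text
t: 16.37
tcp_pos: [0.4546, -0.3137, 0.0087]
ee_rot: [0.409, 0.578, -0.409, 0.576]
contact_force: [-0.6, 0.7, 3.3]
gripper_width: 0.383
```

```bash
python3 sl.py 17 .4554 -.3142; python3 -c "
from h import *
print(arm.read_state()['gripper_width']*85.4)"
```

```text
16.4167 [ 0.4545237  -0.31367771  0.00870901] [-1.10485903  0.11389862  4.77931496]
crop origin 233 231 mm/px at top 0.41215998904331974
dp mm [-0.3  0.7  0.8] n>= 1.0
rot deg [-0.1 -0.1  0.1]
dp mm if rotated first [-0.3  0.7  0.8]
32.706875432219725
```

View pics/w17.png

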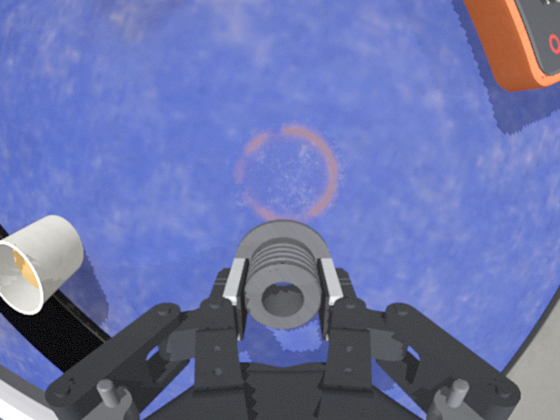

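The sleeve is gripped between the pads with its bore at px (282,297). Lifting.

step_arm --dp '[[-0.004,0,0],[-0.01,0,0],[-0.025,0,0],[-0.035,0,0],[-0.035,0,0],[-0.035,0,0],[-0.035,0,0],[-0.02,0,0],[-0.01,0,0],[0,0,0],[0,0,0]]' --rotation '[[0,0,0],[0,0,0],[0,0,0],[0,0,0],[0,0,0],[0,0,0],[0,0,0],[0,0,0],[0,0,0],[0,0,0],[0,0,0]]' --grip '[0.025,0.025,0.025,0.025,0.025,0.025,0.025,0.025,0.025,0.025,0.025]' --force 60

```text
t: 17.33
tcp_pos: [0.4542, -0.3136, 0.2168]
ee_rot: [0.409, 0.578, -0.409, 0.576]
contact_force: [-0.8, -0.0, 0.8]
gripper_width: 0.38
```

```bash
python3 - <<'E'
from h import *
c=snap('wrist','w18.png');d=snap('side','s18.png');s=arm.read_state();print(s['t'],s['tcp_pos'],s['contact_force'],s['gripper_width']*85.4)
Rt=R.from_quat(s['ee_rot'])
im=cv2.imread('pics/w18.png'); k=5;u0,v0=225,205
a=cv2.resize(im[v0:v0+140,u0:u0+120],None,fx=k,fy=k,interpolation=cv2.INTER_CUBIC)
th=np.linspace(0,6.28,60)
for z,r in[(0,.025),(.034,.017),(.034,.0092)]:
    P=s['tcp_pos']+Rt.apply(np.array([[-.0087-z+.0174*0,.0007+r*np.cos(t),r*np.sin(t)] for t in th])*[1,1,1]+np.array([.0174,0,0])); u,v=wproj(c,P)
    cv2.polylines(a,[np.c_[(u-u0+.5)*k,(v-v0+.5)*k].astype(np.int32)],True,(255,255,255),1)
u,v=proj(d,s['tcp_pos']);u,v=int(u),int(v)
b=cv2.resize(cv2.imread('pics/s18.png')[v-35:v+35,u-30:u+30],(600,700),interpolation=cv2.INTER_CUBIC)
cv2.imwrite('pics/l18.png',cv2.resize(np.hstack([a,b]),(800,467)))
o,S=holder((.59,-.0225),HY)
go(o+S@[-.0012,-.0011,.110],tilted())
E
```

```text
17.4333 [ 0.45319115 -0.31290326  0.21496362] [-0.24247532 -0.13502574 -1.13921349] 33.14203729845235
dp mm [  30.4  179.4 -227.3] n>= 7.0
rot deg [-0.2 -0.3 24.3]
dp mm if rotated first [ 100.8  152.  -227.1]
```

View pics/l18.png

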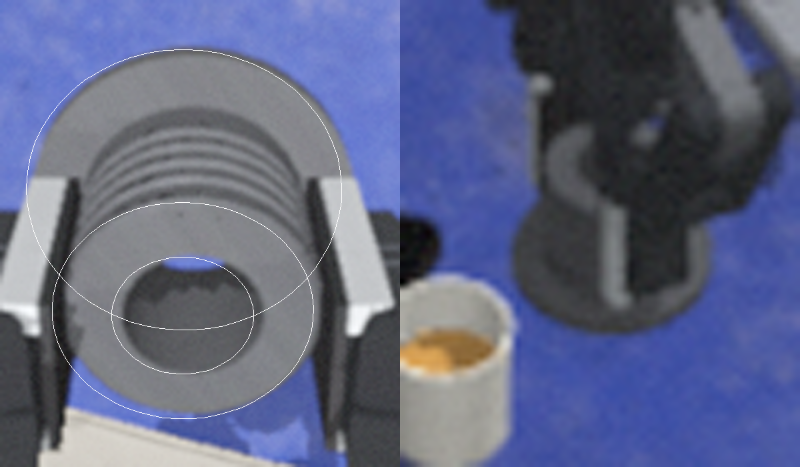

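The sleeve is held square. The jaw-centred sleeve appears about +1 mm along tool z, which means the wrist camera has that bias, so the spindle's true z offset is nearer 0.2 mm. Moving above the spindle.

step_arm --dp '[[0,0,0],[0,0,0],[0,0,0],[0,0,0],[0,0,0],[0,0,0],[0.006,0.009,-0.014],[0.011,0.017,-0.025],[0.011,0.017,-0.025],[0.011,0.017,-0.025],[0.011,0.017,-0.025],[0.011,0.017,-0.025]]' --rotation '[[0,0,4],[0,0,4],[0,0,4],[0,0,4],[0,0,4],[0,-0.3,4.3],[0,0,0],[0,0,0],[0,0,0],[0,0,0],[0,0,0],[0,0,0]]' --grip '[0.025,0.025,0.025,0.025,0.025,0.025,0.025,0.025,0.025,0.025,0.025,0.025]' --force 60

```text
t: 18.43
tcp_pos: [0.5121, -0.1442, 0.1973]
ee_rot: [0.521, 0.478, -0.281, 0.649]
contact_force: [-0.0, 1.3, -1.0]
gripper_width: 0.384
```

```bash
python3 - <<'E'
from h import *
o,S=holder((.59,-.0225),HY); print(arm.read_state()['joints'])
go(o+S@[-.0019,-.0002,.110],tilted())
E
```

```text
[ 0.87676232  0.06855239 -0.5320808   2.13881701 -0.38074578  0.64841182
 -0.61344642]
dp mm [ 38.8  56.  -88.9] n>= 3.0
rot deg [-0.3  0.1  0. ]
dp mm if rotated first [ 39.   56.4 -88.6]
```

step_arm --dp '[[0.01,0.0145,-0.023],[0.01,0.0145,-0.023],[0.01,0.0145,-0.023],[0.006,0.008,-0.013],[0.003,0.004,-0.006],[0,0,0],[0,0,0],[0,0,0]]' --rotation '[[-0.3,0,0],[0,0,0],[0,0,0],[0,0,0],[0,0,0],[0,0,0],[0,0,0],[0,0,0]]' --grip '[0.025,0.025,0.025,0.025,0.025,0.025,0.025,0.025]' --force 60

```text
t: 19.1
tcp_pos: [0.5462, -0.042, 0.1853]
ee_rot: [0.519, 0.478, -0.28, 0.651]
contact_force: [-0.1, -1.2, -0.4]
gripper_width: 0.387
```

```bash
python3 look.py 19; python3 - <<'E'
from h import *
o,S=holder((.59,-.0225),HY)
go(o+S@[-.0019,-.0002,.110],tilted())
E
```

```text
19.2 [ 0.54665425 -0.04253259  0.18597579] [ 0.21403284 -0.94068314 -0.81540784] 32.528028987510766
spindle-frame tcp mm [ -2.2  -4.4 111.6] F in tool [ 0.7 -0.4  1. ]
dp mm [111.6   2.1  -5. ] n>= 3.0
rot deg [-0.   0.3 -0.1]
dp mm if rotated first [111.6   2.2  -4.4]
dp mm [ 1.6  0.3 -4.2] n>= 1.0
rot deg [-0.   0.3 -0.1]
dp mm if rotated first [ 1.6  0.3 -4.2]
```

View pics/l19.png

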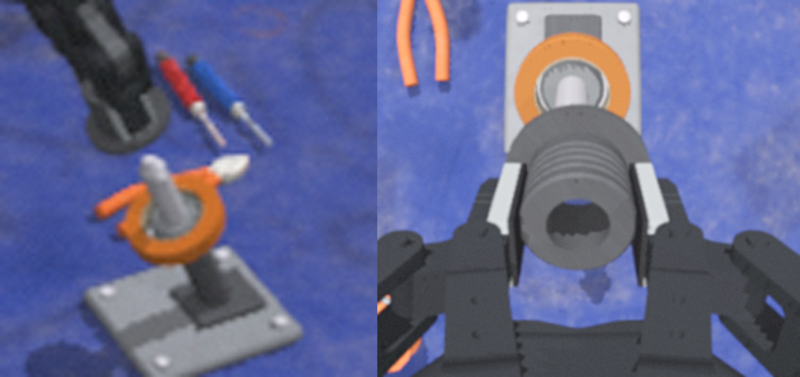

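step_arm --dp '[[0,0.0003,-0.0042],[0,0,0],[0,0,0],[0,0,0]]' --rotation '[[0,0.3,0],[0,0,0],[0,0,0],[0,0,0]]' --grip '[0.025,0.025,0.025,0.025]' --force 60

```text
t: 19.53
tcp_pos: [0.5461, -0.0373, 0.1868]
ee_rot: [0.519, 0.479, -0.278, 0.651]
contact_force: [-0.7, -0.2, -0.6]
gripper_width: 0.383
```

```bash
cat > ax.py <<'E'
from h import *
import sys
n=sys.argv[1]; oy,oz=float(sys.argv[2]),float(sys.argv[3])
c=snap('wrist',f'w{n}.png');s=arm.read_state();o,S=holder((.59,-.0225),HY)
Rt=R.from_quat(s['ee_rot']); q=(s['tcp_pos']-o)@S; print(s['t'],'spindle tcp mm',(q*1e3).round(1),'F tool',Rt.inv().apply(s['contact_force']).round(1),s['gripper_width']*85.4)
print('rot to spindle',(Rt.inv()*tilted()).as_rotvec(degrees=True).round(2))
im=cv2.imread(f'pics/w{n}.png'); k=4;u0,v0=205,130
a=cv2.resize(im[v0:v0+150,u0:u0+160],None,fx=k,fy=k,interpolation=cv2.INTER_CUBIC)
th=np.linspace(0,6.28,60)
for x,r,col in[(.0087,.025,(255,255,255)),(.0087-.034,.017,(255,255,255)),(.0087-.034,.0092,(255,255,255)),(q[2]-.012,.0305,(0,0,255)),(q[2]-.010,.0145,(0,0,255)),(q[2]-.007,.017,(0,0,255)),(q[2]-.056,.008,(0,255,0))]:
    P=s['tcp_pos']+Rt.apply(np.array([[x,oy+r*np.cos(t),oz+r*np.sin(t)] for t in th])); u,v=wproj(c,P)
    cv2.polylines(a,[np.c_[(u-u0+.5)*k,(v-v0+.5)*k].astype(np.int32)],True,col,1)
cv2.imwrite(f'pics/l{n}.png',a)
E
python3 ax.py 20 .0007 .001
```

```text
19.5833 spindle tcp mm [ -0.7   0.7 111.9] F tool [ 0.2  1.1 -0.1] 32.603185788481866
rot to spindle [ 0.13  0.01 -0.15]
```

View pics/l20.png

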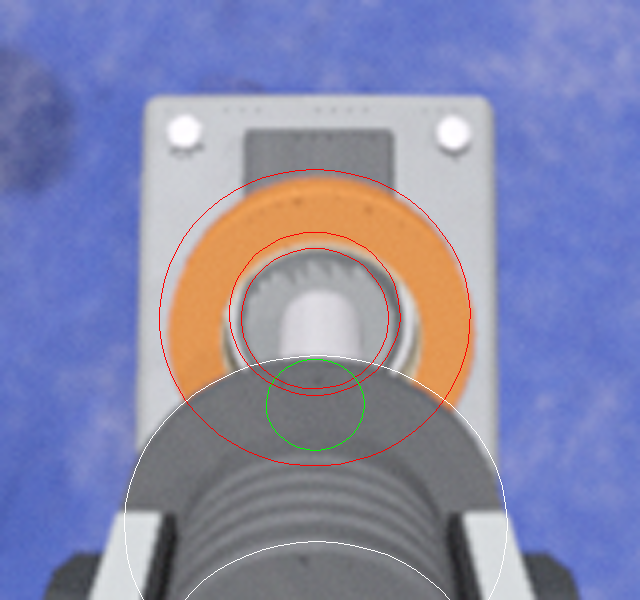

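If coaxial, the red circles should sit on the ring. The ring and rod are about 1 mm to the right and 1.2 mm down, so I correct and lower to the tip.

step_arm --dp '[[0.008,-0.0012,0.0009],[0.01,0,0],[0.01,0,0],[0.004,0,0],[0.003,0,0],[0,0,0],[0,0,0]]' --rotation '[[0,0,-0.1],[0,0,0],[0,0,0],[0,0,0],[0,0,0],[0,0,0],[0,0,0]]' --grip '[0.025,0.025,0.025,0.025,0.025,0.025,0.025]' --force 60

```text
t: 20.17
tcp_pos: [0.5588, -0.0331, 0.1539]
ee_rot: [0.519, 0.48, -0.278, 0.65]
contact_force: [-0.8, -0.2, -0.3]
gripper_width: 0.383
```

```bash
python3 ax.py 21 .0007 .001; python3 look.py 22
```

```text
20.2167 spindle tcp mm [-1.7  0.1 76.7] F tool [ 1.2 -0.5  0.3] 32.55000594422742
rot to spindle [ 0.15 -0.03 -0.04]
20.3167 [ 0.55915021 -0.03351186  0.1546998 ] [-0.79604426 -0.77388571 -0.71209751] 33.04912223246531
spindle-frame tcp mm [-1.5 -0.1 77. ] F in tool [ 0.2 -1.2  0.5]
dp mm [77.   1.4 -0.1] n>= 2.0
rot deg [ 0.1  0.  -0.1]
dp mm if rotated first [77.   1.5 -0.1]
```

View pics/l21.png

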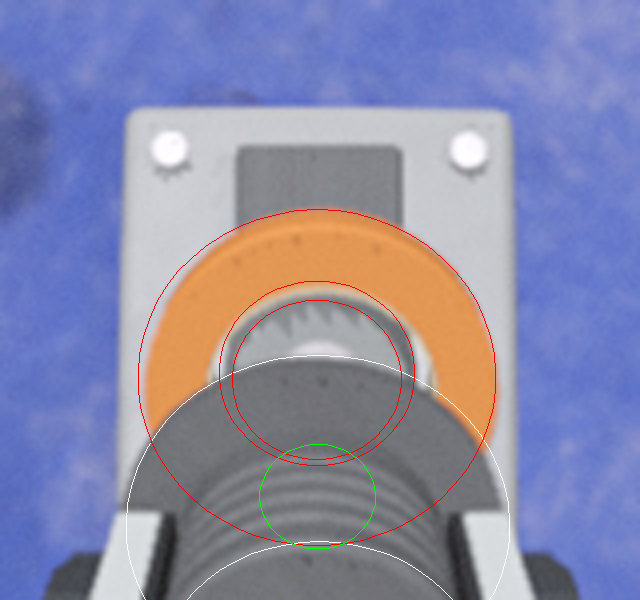

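View pics/l22.png

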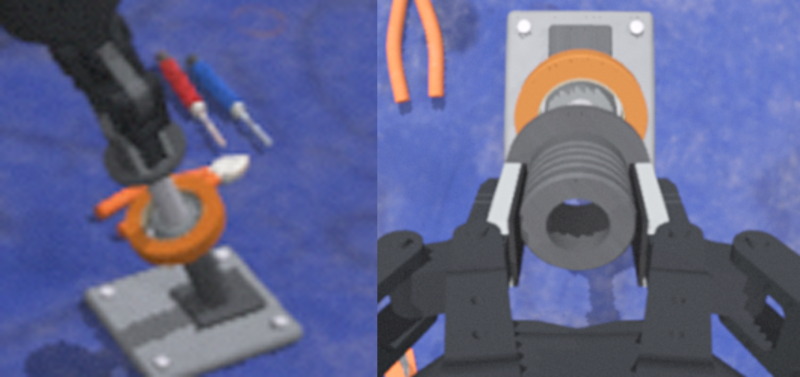

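The alignment is close: hub centre at crop x 321 against 316, so I nudge 0.5 mm. Continuing to just above the balls.

step_arm --dp '[[0.003,-0.0007,0.0004],[0.003,0,0],[0.003,0,0],[0.002,0,0],[0,0,0],[0,0,0]]' --rotation '[[0,0,0],[0,0,0],[0,0,0],[0,0,0],[0,0,0],[0,0,0]]' --grip '[0.025,0.025,0.025,0.025,0.025,0.025]' --force 60

```text
t: 20.82
tcp_pos: [0.5625, -0.0324, 0.1437]
ee_rot: [0.519, 0.48, -0.278, 0.65]
contact_force: [0.7, 0.2, -0.8]
gripper_width: 0.386
```

```bash
python3 ax.py 23 .0007 .001; python3 look.py 24
```

```text
20.8667 spindle tcp mm [-2.6 -0.2 65.6] F tool [ 1.   0.3 -0.6] 32.76344899419829
rot to spindle [ 0.14 -0.03 -0.03]
20.9667 [ 0.56269832 -0.03252358  0.14403295] [-0.65945366 -0.29494625 -0.54475438] 32.24680362963495
spindle-frame tcp mm [-2.5 -0.3 65.8] F in tool [ 0.2 -0.9  0.1]
dp mm [65.8  2.4 -0.3] n>= 2.0
rot deg [ 0.1 -0.  -0. ]
dp mm if rotated first [65.8  2.5 -0.3]
```

View pics/w24.png

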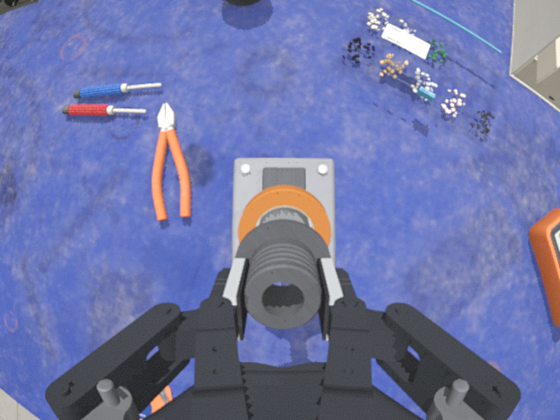

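step_arm --dp '[[0.0015,0,0],[0.0015,0,0],[0.001,0,0],[0.001,0,0],[0,0,0]]' --rotation '[[0,0,0],[0,0,0],[0,0,0],[0,0,0],[0,0,0]]' --grip '[0.025,0.025,0.025,0.025,0.025]' --force 80

```text
t: 21.38
tcp_pos: [0.5645, -0.0318, 0.1391]
ee_rot: [0.519, 0.48, -0.278, 0.65]
contact_force: [0.8, -0.6, -1.0]
gripper_width: 0.379
```

```bash
python3 ax.py 25 .0007 .001
```

```text
21.4333 spindle tcp mm [-2.7 -0.3 60.6] F tool [ 0.4 -0.9 -0.9] 32.39901073748052
rot to spindle [ 0.14 -0.03 -0.02]
```

```bash
python3 - <<'E'
import cv2
im=cv2.imread('pics/w25.png')[170:350,220:350]; cv2.imwrite('pics/l25b.png',cv2.resize(im,None,fx=3.3,fy=3.3,interpolation=cv2.INTER_CUBIC))
E
```

```text
(no output)
```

View pics/l25b.png

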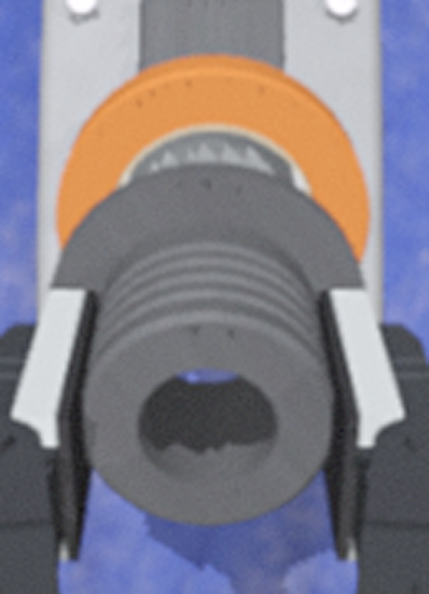

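```bash
python3 - <<'E'
from h import *
snap('side','s26.png'); snap('top','t26.png')
a=cv2.resize(cv2.imread('pics/s26.png')[145:235,270:345],None,fx=5,fy=5,interpolation=cv2.INTER_CUBIC)
b=cv2.resize(cv2.imread('pics/t26.png')[130:220,225:300],None,fx=5,fy=5,interpolation=cv2.INTER_CUBIC)
cv2.imwrite('pics/l26.png',np.hstack([a,b]))
E
```

```text
(no output)
```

View pics/l26.png

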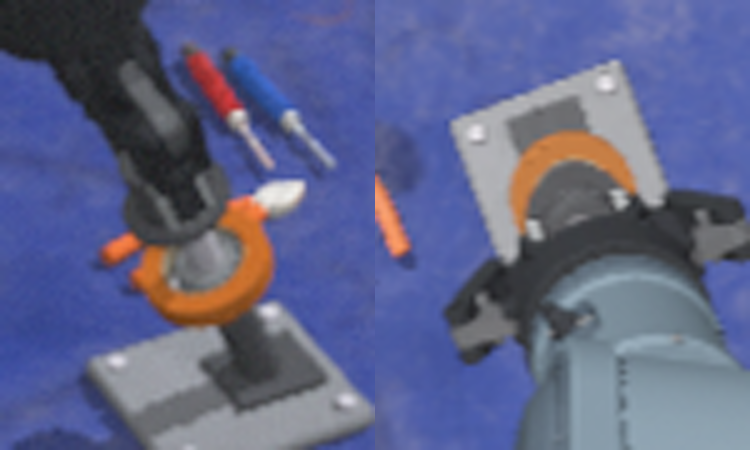

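In the side view the flange encircles the rod above the roll, with no side load. Now pushing in small bites.

step_arm --dp '[[0.001,0,0],[0.001,0,0],[0,0,0]]' --rotation '[[0,0,0],[0,0,0],[0,0,0]]' --grip '[0.025,0.025,0.025]' --force 80

```text
t: 21.78
tcp_pos: [0.5657, -0.032, 0.1378]
ee_rot: [0.519, 0.479, -0.278, 0.651]
contact_force: [1.1, -1.7, -0.6]
gripper_width: 0.379
```

```bash
cat > q.py <<'E'
from h import *
s=arm.read_state();o,S=holder((.59,-.0225),HY);Rt=R.from_quat(s['ee_rot'])
print(s['t'],'spindle tcp mm',((s['tcp_pos']-o)@S*1e3).round(1),'F tool',Rt.inv().apply(s['contact_force']).round(1),s['gripper_width']*85.4,'rot',(Rt.inv()*tilted()).as_rotvec(degrees=True).round(2))
E
python3 q.py
```

```text
21.7833 spindle tcp mm [-2.2 -0.8 58.8] F tool [0.7 0.2 1.9] 32.37601926575633 rot [ 0.13  0.03 -0.07]
```

step_arm --dp '[[0.001,0,0],[0.001,0,0],[0,0,0]]' --rotation '[[0,0,0],[0,0,0],[0,0,0]]' --grip '[0.025,0.025,0.025]' --force 80

```text
t: 22.03
tcp_pos: [0.5666, -0.0317, 0.1364]
ee_rot: [0.519, 0.479, -0.278, 0.651]
contact_force: [-2.2, -1.9, 3.9]
gripper_width: 0.373
```

```bash
python3 q.py
```

```text
22.0333 spindle tcp mm [-2.  -0.9 57.2] F tool [-4.7 -0.9  1.1] 31.880087274412347 rot [ 0.14  0.04 -0.07]
```

step_arm --dp '[[0.001,0,0],[0,0,0]]' --rotation '[[0,0,0],[0,0,0]]' --grip '[0.025,0.025]' --force 80

```text
t: 22.2
tcp_pos: [0.5669, -0.0316, 0.1354]
ee_rot: [0.519, 0.479, -0.278, 0.651]
contact_force: [-3.5, -1.5, 5.6]
gripper_width: 0.377
```

```bash
python3 q.py
```

```text
22.2 spindle tcp mm [-2.1 -0.9 56.2] F tool [-6.6 -1.1  0.2] 32.20308884574029 rot [ 0.14  0.04 -0.07]
```

step_arm --dp '[[0.001,0,0],[0.0005,0,0],[0,0,0]]' --rotation '[[0,0,0],[0,0,0],[0,0,0]]' --grip '[0.025,0.025,0.025]' --force 80

```text
t: 22.45
tcp_pos: [0.5674, -0.0314, 0.1339]
ee_rot: [0.519, 0.479, -0.278, 0.651]
contact_force: [-0.8, -1.5, 3.0]
gripper_width: 0.377
```

```bash
python3 q.py
```

```text
22.45 spindle tcp mm [-2.2 -0.8 54.5] F tool [-3.3  0.1  1.1] 32.19872617764873 rot [ 0.14  0.03 -0.08]
```

The load peaked at about 7 N and dropped, so the sleeve rides on the balls. Continuing.

step_arm --dp '[[0.0015,0,0],[0.0015,0,0],[0.0015,0,0],[0,0,0]]' --rotation '[[0,0,0],[0,0,0],[0,0,0],[0,0,0]]' --grip '[0.025,0.025,0.025,0.025]' --force 80

```text
t: 22.78
tcp_pos: [0.569, -0.0306, 0.129]
ee_rot: [0.519, 0.48, -0.278, 0.65]
contact_force: [1.4, -2.2, -1.1]
gripper_width: 0.381
```

```bash
python3 q.py
```

```text
22.7833 spindle tcp mm [-2.6 -0.7 49.3] F tool [1.2 0.1 2.5] 32.50833804437175 rot [ 0.12  0.   -0.06]
```

step_arm --dp '[[0.002,0,0],[0.002,0,0],[0.002,0,0],[0.002,0,0],[0,0,0]]' --rotation '[[0,0,0],[0,0,0],[0,0,0],[0,0,0],[0,0,0]]' --grip '[0.025,0.025,0.025,0.025,0.025]' --force 80

```text
t: 23.2
tcp_pos: [0.5721, -0.0294, 0.1216]
ee_rot: [0.519, 0.48, -0.278, 0.65]
contact_force: [1.6, -2.8, -0.6]
gripper_width: 0.377
```

```bash
python3 look.py 27; python3 q.py
```

```text
23.3 [ 0.57200671 -0.02939705  0.12172024] [ 3.01929241 -1.72178554 -1.68540417] 32.302448761168634
spindle-frame tcp mm [-2.6 -0.5 41.4] F in tool [2.5 1.4 2.6]
dp mm [41.4  2.6 -0.5] n>= 1.0
rot deg [ 0.1 -0.  -0. ]
dp mm if rotated first [41.4  2.6 -0.5]
23.3 spindle tcp mm [-2.6 -0.5 41.4] F tool [2.5 1.4 2.6] 32.302448761168634 rot [ 0.13 -0.01 -0.05]
```

View pics/l27.png

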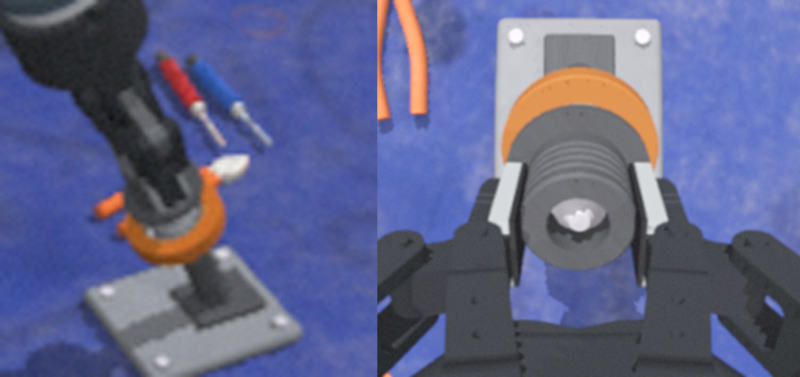

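The spindle tip shows inside the bore at (578,215). Continuing.

step_arm --dp '[[0.002,0,0],[0.002,0,0],[0.002,0,0],[0.002,0,0],[0.002,0,0],[0.002,0,0],[0,0,0]]' --rotation '[[0,0,0],[0,0,0],[0,0,0],[0,0,0],[0,0,0],[0,0,0],[0,0,0]]' --grip '[0.025,0.025,0.025,0.025,0.025,0.025,0.025]' --force 80

```text
t: 23.88
tcp_pos: [0.5766, -0.0277, 0.1106]
ee_rot: [0.519, 0.48, -0.278, 0.65]
contact_force: [1.3, -3.2, 0.6]
gripper_width: 0.379
```

```bash
python3 q.py
```

```text
23.8833 spindle tcp mm [-2.7 -0.4 29.3] F tool [-0.5  0.4  3.4] 32.376156176799995 rot [ 0.13 -0.02 -0.04]
```

step_arm --dp '[[0.0015,0,0.0003],[0.0015,0,0],[0.001,0,0],[0.001,0,0],[0,0,0]]' --rotation '[[0,0,0],[0,0,0],[0,0,0],[0,0,0],[0,0,0]]' --grip '[0.025,0.025,0.025,0.025,0.025]' --force 80

```text
t: 24.3
tcp_pos: [0.5779, -0.0268, 0.1055]
ee_rot: [0.519, 0.481, -0.278, 0.65]
contact_force: [5.8, -3.0, -6.3]
gripper_width: 0.375
```

```bash
python3 q.py
```

```text
24.3 spindle tcp mm [-3.3 -0.  23.9] F tool [7.6 1.5 4.7] 32.03889692666741 rot [ 0.14 -0.09  0.03]
```

The force is now +7.6 N down the axis: the balls are drawing the sleeve on. Finishing gently.

step_arm --dp '[[0.001,0,0],[0.001,0,0],[0,0,0]]' --rotation '[[0,0,0],[0,0,0],[0,0,0]]' --grip '[0.025,0.025,0.025]' --force 80

```text
t: 24.55
tcp_pos: [0.5788, -0.0262, 0.1044]
ee_rot: [0.519, 0.481, -0.278, 0.65]
contact_force: [0.4, -0.7, -1.5]
gripper_width: 0.377
```

```bash
python3 q.py; python3 look.py 28
```

```text
24.55 spindle tcp mm [-2.9  0.2 22.5] F tool [ 1.5 -0.5  0.8] 32.18042345760482 rot [ 0.17 -0.08  0.02]
24.65 [ 0.57875966 -0.02627118  0.10450216] [ 0.13707568 -0.13520216 -1.41791928] 32.195251861697464
spindle-frame tcp mm [-2.9  0.2 22.6] F in tool [ 1.3 -0.5  0.2]
dp mm [22.6  2.9  0.2] n>= 1.0
rot deg [ 0.2 -0.1  0. ]
dp mm if rotated first [22.6  2.9  0.2]
```

View pics/l28.png

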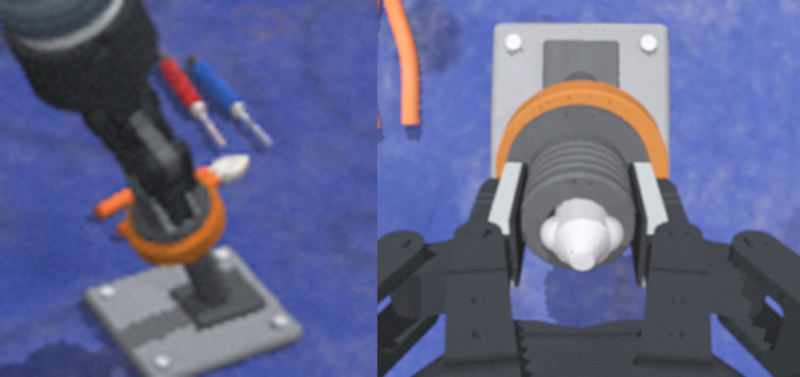

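Both balls stand out above the sleeve at (551,240) and (612,240). I push on until it sits on the roll.

step_arm --dp '[[0.001,0,0],[0.0005,0,0],[0,0,0]]' --rotation '[[0,0,0],[0,0,0],[0,0,0]]' --grip '[0.025,0.025,0.025]' --force 80

```text
t: 24.9
tcp_pos: [0.5794, -0.0261, 0.1035]
ee_rot: [0.519, 0.481, -0.278, 0.65]
contact_force: [-3.0, 0.3, 3.1]
gripper_width: 0.38
```

```bash
python3 q.py
```

```text
24.9 spindle tcp mm [-2.7  0.2 21.5] F tool [-3.9 -1.2 -1.3] 32.47955851231686 rot [ 0.18 -0.06  0.02]
```

step_arm --dp '[[0.0005,0,0],[0.0005,0,0],[0,0,0]]' --rotation '[[0,0,0],[0,0,0],[0,0,0]]' --grip '[0.025,0.025,0.025]' --force 80

```text
t: 25.15
tcp_pos: [0.5794, -0.0261, 0.1034]
ee_rot: [0.518, 0.481, -0.278, 0.65]
contact_force: [-10.7, -0.8, 13.9]
gripper_width: 0.375
```

```bash
python3 q.py
```

```text
25.15 spindle tcp mm [-2.8  0.2 21.4] F tool [-16.9  -3.8  -2.8] 31.988872884755377 rot [ 0.2  -0.05  0.08]
```

The stop is firm at 17 N with no further travel: the sleeve is seated on the roll. Relieving the push, opening and retracting.

step_arm --dp '[[-0.001,0,0],[-0.0003,0,0],[0,0,0],[0,0,0],[0,0,0],[0,0,0],[0,0,0],[0,0,0],[0,0,0],[0,0,0],[0,0,0],[0,0,0]]' --rotation '[[0,0,0],[0,0,0],[0,0,0],[0,0,0],[0,0,0],[0,0,0],[0,0,0],[0,0,0],[0,0,0],[0,0,0],[0,0,0],[0,0,0]]' --grip '[0.025,0.025,0.025,0.0854,0.0854,0.0854,0.0854,0.0854,0.0854,0.0854,0.0854,0.0854]'

```text
t: 26.15
tcp_pos: [0.5798, -0.0268, 0.1036]
ee_rot: [0.519, 0.48, -0.278, 0.65]
contact_force: [-0.5, 0.9, -0.0]
gripper_width: 1.006
```

step_arm --dp '[[-0.01,0,0],[-0.02,0,0],[-0.03,0,0],[-0.03,0,0],[-0.03,0,0],[-0.02,0,0],[0,0,0],[0,0,0]]' --rotation '[[0,0,0],[0,0,0],[0,0,0],[0,0,0],[0,0,0],[0,0,0],[0,0,0],[0,0,0]]' --grip '[0.0854,0.0854,0.0854,0.0854,0.0854,0.0854,0.0854,0.0854]'

```text
t: 26.82
tcp_pos: [0.5264, -0.0466, 0.2333]
ee_rot: [0.519, 0.478, -0.278, 0.652]
contact_force: [0.4, 0.2, 0.0]
gripper_width: 1.001
```

```bash
python3 q.py; python3 - <<'E'
from h import *
c=snap('wrist','w30.png');d=snap('side','s30.png');t=snap('top','t30.png')
a=cv2.resize(cv2.imread('pics/w30.png')[165:285,225:345],(600,600),interpolation=cv2.INTER_CUBIC)
b=cv2.resize(cv2.imread('pics/s30.png')[160:240,275:355],(600,600),interpolation=cv2.INTER_CUBIC)
cv2.imwrite('pics/l30.png',cv2.resize(np.hstack([a,b]),(800,400)))
E
```

```text
26.8167 spindle tcp mm [ -1.7  -1.5 163.1] F tool [ 0.2  0.4 -0. ] 85.48791783899597 rot [ 0.17  0.19 -0.16]
```

View pics/l30.png

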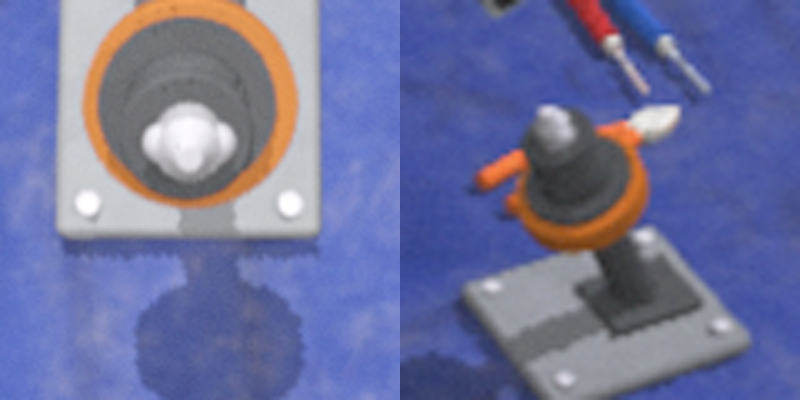

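View pics/s30.png

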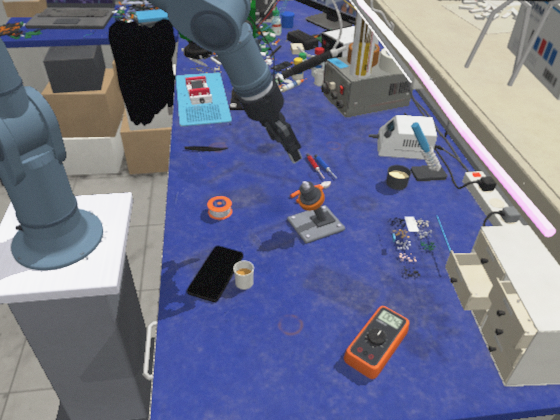

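Both balls stand out symmetrically over the plain end, and the flange is flat on the roll. The reel (220,208), pot (243,274) and multimeter (378,342) are where they were. Handing in.

```bash
python3 -c "
from h import *
print(arm.job_done())"
```

```text
the job is handed in; nothing more can be done
None
```

The tape holder is loaded and handed in at about 27 s. The roll lies flat on the back disc, and the sleeve is locked on it, flange first. The gripper is open and clear of everything.

- **Balls:** in the last wrist picture both stand out evenly over the sleeve's plain end; I judged this from the pictures, as I never read the ball joints.
- **Sleeve push:** it took about 7 N to ride onto the balls. They then drew the sleeve down with about 8 N, and it stopped firmly on the roll at 17 N.
- **Bystanders:** the reel, pot and multimeter are at the same pixels in the side view as at the start.

**What went less well:**
- **Roll seating force:** I pressed the roll onto the disc with about 34 N before backing off, which was more than I intended and close to the 40 N limit.
- **Position disagreement:** the wrist camera and my first spindle estimate differed by 1 to 2 mm. I corrected for this before fitting the roll and the sleeve.

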